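# Set out the photometer's standards and load the sample wheel

### The job

Get the bench ready for a measurement: first turn the sample wheel by its upright handle until its square well is lined up with the white beam mark on the base, and only then stand the square glass cell in that well, leaving the wheel lined up. Put the jar, the vial and the cuvette case each into the grey stand made to its shape and size, standing upright and flat on the stand's floor inside the rim. These three may be done at any time; at the end everything is in its place and the robot has let go.

Things in the scene. Friction and masses are not known exactly. Their poses are not given: they have to be found in the camera images.
- jar: White round plastic jar, upright: body 50 mm in diameter from the bottom to 50 mm, yellow round cap 40 mm in diameter from 54 to 70 mm (overall height 70 mm); about 120 g. Origin: centre of its underside; z up. 
- vial: Small round amber glass vial, upright: body 28 mm in diameter from the bottom to 42 mm, white round cap 24 mm in diameter from 46 to 58 mm (overall height 58 mm); about 40 g. Origin: centre of its underside; z up. 
- case: Rectangular cuvette case, 60 mm long (its x) by 36 mm wide (its y) by 46 mm high, blue with a white top that does not open; about 100 g. Origin: centre of its underside; z up. 
- cell: Square glass cell with a white lid, upright, 24 mm by 24 mm (x, y) and 54 mm high; about 40 g. Origin: centre of its underside; z up. 
- jar_stand: Grey round stand for the jar, fixed to the table: the larger of the two round ones, outer diameter 76 mm, inner diameter 68 mm. Its floor is 4 mm and its rim 11 mm above the table. Origin: centre of its underside, on the table.
- vial_stand: Grey round stand for the vial, fixed to the table: the smaller one, outer diameter 54 mm, inner diameter 46 mm. Its floor is 4 mm and its rim 11 mm above the table. Origin: centre of its underside, on the table.
- case_stand: Grey rectangular stand for the cuvette case, fixed to the table: outside 86 mm (its x) by 62 mm (its y), inside 78 by 54 mm. Case length goes along x, either way round. Floor is 4 mm and its rim 11 mm above the table. Origin: centre of its underside, on the table.
- wheel (a joint): Angle of the sample wheel (aluminium disc, diameter 200 mm, top 18 mm above the table), rad: 0 with the square well at the beam mark, a white stripe on a black block 24 mm high beyond its edge; grows anticlockwise seen from above, stops at -1.6 and 1.6, starts at 0.5 or more. Stays where left; about 2 N at the handle turns it. Its two round wells are not used.
- wheel_well (a point): Centre of the floor of the wheel's square well, 22 mm above the table; the well is 40 by 40 mm inside, its rim 30 mm above the table. z up, x points from the well towards the wheel's axis, which lies 60 mm away.
- wheel_handle (a point): Top centre of the wheel's handle, a smooth upright steel pin 14 mm in diameter that stands on the wheel from 18 to 68 mm above the table, 70 mm from the wheel's axis, straight across from the square well (x of this frame points outwards from the axis).
Mind the look-alikes: they are no part of the job. What is shaped like the vial but red or turquoise is not meant.

How it is judged:
By the outcome, as a careful person would: the job done as asked, in the order asked, and still so for the second after the job is handed in, with the robot touching nothing.
It also fails if it takes over 128 s, if anything falls off the work surface, if the arm or the gripper's body presses on something with over 40 N, if the wrist force passes 120 N, or if a joint passes its speed limit or range.

### The arm

A 6-joint arm with a two-finger parallel gripper is mounted at the origin on the work surface. World frame = base frame: x ahead of the robot, y to its left, z up, the work surface at z = 0. Lengths are in m, angles in rad, forces in N, time in s.
With the tool pointing down it reaches from about 0.275 to 0.85 m from the base axis. Payload 19 kg.
Tool frame: the origin (TCP) lies midway between the tips of the shut fingers; the grasp point (between the pads) lies 19 mm behind it; x points along the fingers, y is the direction in which the jaws open and shut, and the axes are right-handed (so a half turn about x gives the same grasp; the last joint's range is limited). The gripper opens to 85 mm and grips with 20 to 120 N. Pads are 22 mm wide; open, the fingers measure 114 mm over their backs; the gripper's body (76 mm by 85 mm) begins 54 mm behind the grasp point. The pads swing forward as they close: fully open they stand 13 mm farther back than shut.
Start: joints at [1.11, 0.15, 1.437, -0, 1.554, -0.134], TCP at [0.185, 0.545, 0.21] pointing down, gripper open.
Joint ranges: [-2.8, 2.8], [-0.68, 2.1], [0.12, 2.68], [-1.39, 4.53], [0.16, 2.79], [-2.81, 2.81]. Speed limits (rad/s): [1.89, 1.89, 2.22, 3.01, 3.01, 3.01].

### API

Orientations are given as a 3x3 rotation matrix whose columns are the frame's x, y, z axes.
In Python, from plant import robot gives the robot as it stands.
- The arm moves only by the tool send_rows, never from a script. Its argument "commands" is one flat list of numbers, 7 for each row, row after row: the shift along the tool's x, y, z in m, then the turn, a rotation vector about the tool's x, y, z in rad, then the finger opening in m, from 0 to 0.0854. In form: [dx, dy, dz, wx, wy, wz, grip, dx, dy, dz, wx, wy, wz, grip, ...]. A call has exactly 5 rows; each row shifts and turns the commanded pose from where the row before left it, along the tool's axes as they then stand; what a row does not reach is not made up. A row lasts 1/10 s, in which the tool goes at most 50 mm and 8.59 degrees, less where a joint would pass 70% of its speed; a pose out of reach is approached as far as the arm can. A call is refused whole if a number of a shift passes 0.05 or a number of a turn 0.15, either way. A call with a gripper value outside its range is refused whole. The fingers move at their own pace and stop on an object; the grip force is fixed at half the most. Time passes only in rows, so rows that do not move let the fingers close, or fill a call up. It gives the time, the measured TCP pose, the force and the opening at its end, in the units of the state.
- robot.sense(): the state, without advancing time (a new reading comes with each control period).
- robot.capture(name): name is "scene" or "top" or "wrist"; returns (picture, depth): 400x640x3 uint8, red, green, blue; 400x640 float32, m along the optical axis (not along the pixel's ray), 0 where there is no reading.
- robot.get_calibration(name): a dict with "vfov" (degrees; the focal length in pixels is half the picture's height over the tangent of half this angle, whatever the lens; pixels are square), "cx", "cy" (the principal point, pixels), "origin" and "orientation" of the camera in the world. Camera axes: x right, y up, looking along -z (the intrinsics and any distortion apply to the point x, -y, -z); pixel columns grow to the right and rows downward; lengths in m; the calibration is good to about 2 mm. A picture is of the moment at which its call begins: read the wrist's pose just before it. get_calibration takes no time and is no camera call; for the wrist camera it gives the pose at the moment of the call.
- robot.sign_off(): hands the job in, once; it reports no verdict.
The state is a dict: "time_s": time; "qpos": joint angles; "qvel": joint speeds; "effort": joint torques, N m; "ee_pos": TCP position; "ee_rot": TCP orientation; "contact_force": force on the tool from outside, world axes, zero at the start; "torque": the same for the moment, N m; "finger_gap": opening from 0.0 (shut) to 1.0 (fully open).
Only numpy, scipy, OpenCV 4.12 (cv2) and the standard library are available. Lean on these libraries where they do the work, as an engineer would, in place of code of your own. Each camera call takes 0.05 s, during which the arm holds its last target.

## Working session

There is one attempt and no reset: what is moved stays moved. The work goes in short steps, Python scripts to look and compute and a tool call to move; the robot and the scene stay as the last step left them, time stands still between calls to the robot, and variables do not carry over. Pictures are saved under pics/ and viewed, and the job is handed in when it is done.

Besides the shell and the picture viewer there is one more tool, called after ">>>" by a JSON object that holds its "fn" and its "kwargs". send_rows: Moves the arm, as the interface text tells. Its arguments: {"type":"object","properties":{"commands":{"type":"array","items":{"type":"number"}}},"required":["commands"]}

```bash
ls; mkdir -p pics; python3 - <<'E'
from plant import robot
import cv2,numpy as np
s=robot.sense();print(s)
for n in ["scene","top","wrist"]:
    c=robot.get_calibration(n);print(n,c)
    p,d=robot.capture(n);np.savez(f'{n}0.npz',p=p,d=d)
    cv2.imwrite(f'pics/{n}0.png',p[:,:,::-1])
E
```

```text
pics
{'time_s': 0.0, 'qpos': array([ 1.10996819e+00,  1.50965724e-01,  1.43799672e+00, -1.68344159e-05,
        1.55381061e+00, -1.34023397e-01]), 'qvel': array([-2.28566036e-05, -8.65537438e-04,  1.57796312e-03,  2.00976695e-03,
       -6.22751344e-04, -7.30375155e-04]), 'effort': array([-8.63399240e-03, -7.13072419e+01, -5.70852864e+01, -8.05551863e-04,
        9.29165049e-03,  1.74210487e-05]), 'ee_pos': array([0.18450381, 0.54431495, 0.20930411]), 'ee_rot': array([[-5.09835090e-04,  3.21017951e-01,  9.47072973e-01],
       [-1.06474934e-03,  9.47072385e-01, -3.21018325e-01],
       [-9.99999303e-01, -1.17206173e-03, -1.41047083e-04]]), 'contact_force': array([ 0.32183512, -0.28821973, -0.05829717]), 'torque': array([-0.02491411,  0.05499168, -0.02409076]), 'finger_gap': 0.9993958998653526}
scene {'vfov': 44.716997475251816, 'cx': 322.3006336551493, 'cy': 195.56514774697314, 'origin': array([ 1.07461203, -0.59605328,  0.85452245]), 'orientation': array([[ 0.69102984, -0.52454248,  0.4973258 ],
       [ 0.72258961,  0.48370072, -0.49386017],
       [ 0.01849379,  0.70063457,  0.71328058]])}
top {'vfov': 50.36004595901484, 'cx': 318.90067564883424, 'cy': 210.0910980733649, 'origin': array([ 0.39540316, -0.07205594,  1.08841344]), 'orientation': array([[ 0.01894097,  0.99082302, -0.13383193],
       [-0.9995765 ,  0.01580825, -0.02443188],
       [-0.02209202,  0.13423802,  0.99070283]])}
wrist {'vfov': 69.59610493975786, 'cx': 317.91757141128284, 'cy': 201.61716692766583, 'origin': array([0.12189172, 0.56520966, 0.3724525 ]), 'orientation': array([[ 0.32076874, -0.91504749, -0.24453121],
       [ 0.94715601,  0.30942787,  0.08455704],
       [-0.00170893, -0.25873246,  0.96594751]])}
```

View pics/top0.png

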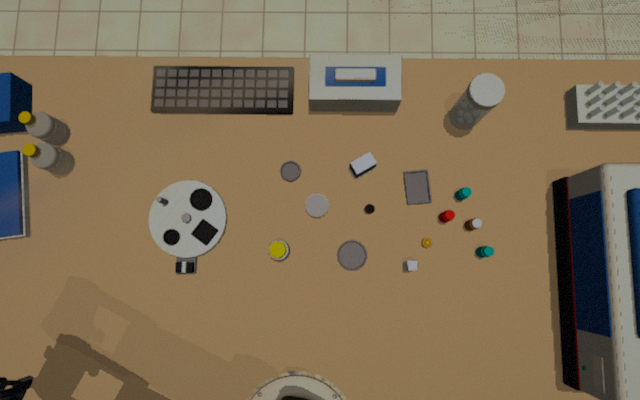

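View pics/scene0.png

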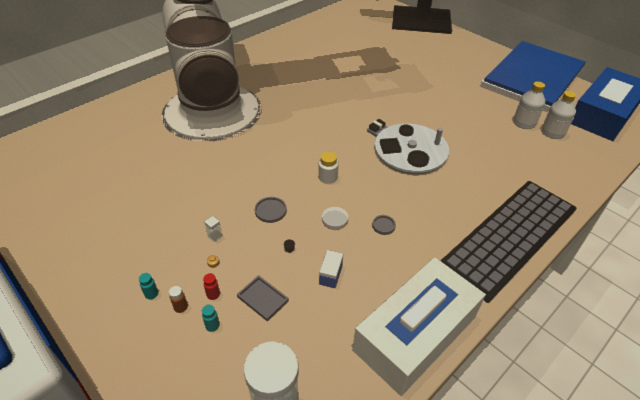

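View pics/wrist0.png

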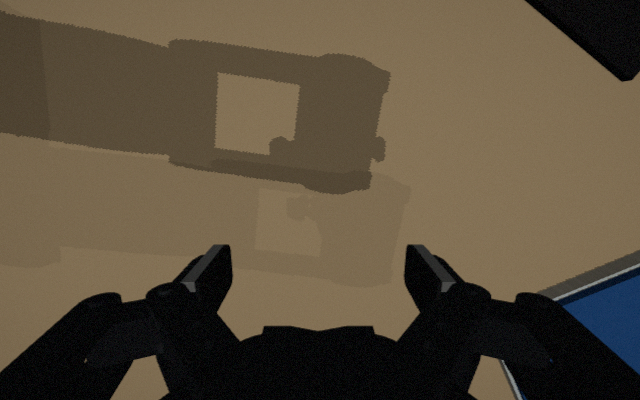

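```bash
cat > h.py <<'E'
import numpy as np,cv2
from plant import robot
def K(c):
    f=200/np.tan(np.radians(c['vfov'])/2); return f,c['cx'],c['cy']
def cloud(d,c):
    f,cx,cy=K(c); v,u=np.mgrid[0:400,0:640]
    P=np.stack([(u-cx)/f*d,-(v-cy)/f*d,-d],-1)
    return P@c['orientation'].T+c['origin']
def pix2w(u,v,z,c):
    f,cx,cy=K(c); r=c['orientation']@np.array([(u-cx)/f,-(v-cy)/f,-1]); o=c['origin']
    return o+r*(z-o[2])/r[2]
def w2pix(P,c):
    f,cx,cy=K(c); q=(np.asarray(P)-c['origin'])@c['orientation']
    return np.stack([cx+f*q[...,0]/-q[...,2],cy-f*q[...,1]/-q[...,2]],-1)
E
python3 - <<'E'
from h import *
c=robot.get_calibration('top');z=np.load('top0.npz');p,d=z['p'],z['d']
W=cloud(d,c)
# plane check
m=(d>0)
for (u,v) in [(100,280),(300,220),(450,300),(380,130),(240,150),(500,180)]:
    print(u,v,np.round(np.median(W[v-4:v+5,u-4:u+5].reshape(-1,3),0),4))
h=W[...,2]
mask=((h>0.003)&(h<0.12)&m).astype(np.uint8); mask[:, :120]=0;mask[:130]=0;mask[310:]=0;mask[:,520:]=0
n,l,s,ce=cv2.connectedComponentsWithStats(mask)
for i in range(1,n):
    if s[i,4]<20: continue
    q=W[l==i]; zt=np.percentile(q[:,2],95); t=q[q[:,2]>zt-0.006]
    r=cv2.minAreaRect((t[:,:2]*1000).astype(np.float32))
    print(s[i],np.round(q[:,2].max(),4),'ztop',round(zt,4),'mean',np.round(t.mean(0),4),'rect',np.round(r[0],1),np.round(r[1],1),round(r[2],1))
b=cv2.resize(p[140:290,130:510],None,fx=2.1,fy=2.1,interpolation=cv2.INTER_CUBIC)
cv2.imwrite('pics/topz.png',b[:,:,::-1])
E
```

```text
100 280 [ 0.3533  0.5109 -0.0013]
300 220 [ 0.5159  0.0031 -0.0012]
450 300 [ 0.3213 -0.3773 -0.0009]
380 130 [ 0.7585 -0.2025 -0.001 ]
240 150 [ 0.6997  0.167  -0.0013]
500 180 [ 0.6287 -0.5116 -0.0007]
[349 152  28  26 427] 0.0511 ztop 0.0473 mean [ 0.6577 -0.1541  0.0448] rect [ 657.8 -154.3] [36.1 60.4] 30.9
[279 161  22  21 200] 0.0147 ztop 0.012 mean [0.642  0.0321 0.0094] rect [642.5  32.9] [52.5 49.7] 2.3
[402 169  30  36 529] 0.0154 ztop 0.0118 mean [ 0.6046 -0.2958  0.009 ] rect [ 607.8 -295.2] [89.9 63.2] 6.7
[ 148  181   78   93 5066] 0.0711 ztop 0.0284 mean [0.494  0.2805 0.0288] rect [494.  296.9] [160.4 212.3] 61.0
[454 187  17  14 164] 0.0613 ztop 0.0592 mean [ 0.5856 -0.4044  0.0573] rect [ 586.  -404.1] [22.5 22.2] 58.4
[304 194  25  24 455] 0.0199 ztop 0.0173 mean [ 0.5523 -0.0383  0.0143] rect [552.3 -39.2] [59.9 58.9] 1.6
[364 204  10  10  74] 0.0232 ztop 0.0223 mean [ 0.5455 -0.1717  0.0196] rect [ 545.1 -171.5] [22.5 22.5] 66.1
[438 210  17  13 151] 0.0614 ztop 0.0589 mean [ 0.528  -0.3621  0.057 ] rect [ 528.2 -362.4] [22.5 21.9] 25.7
[463 218  19  13 170] 0.0608 ztop 0.059 mean [ 0.5085 -0.4269  0.0567] rect [ 508.4 -427.3] [21.7 22.3] 40.3
[421 238  11  11  89] 0.0229 ztop 0.0181 mean [ 0.4619 -0.3165  0.0151] rect [ 460.4 -317.6] [18.7 22.7] 15.0
[268 240  22  21 354] 0.0731 ztop 0.0716 mean [0.4364 0.0525 0.069 ] rect [436.4  53. ] [36.1 36.5] 1.9
[337 241  30  31 436] 0.0149 ztop 0.0117 mean [ 0.4277 -0.1302  0.0089] rect [ 427.2 -129.8] [72.8 73.3] 1.2
[475 246  19  12 176] 0.062 ztop 0.0597 mean [ 0.4417 -0.4537  0.0576] rect [ 441.8 -453.6] [21.1 21.6] 50.1
[403 261  15  10 134] 0.0573 ztop 0.0557 mean [ 0.4045 -0.2719  0.0532] rect [ 404.5 -272.6] [21.5 24.8] 1.1
```

View pics/topz.png

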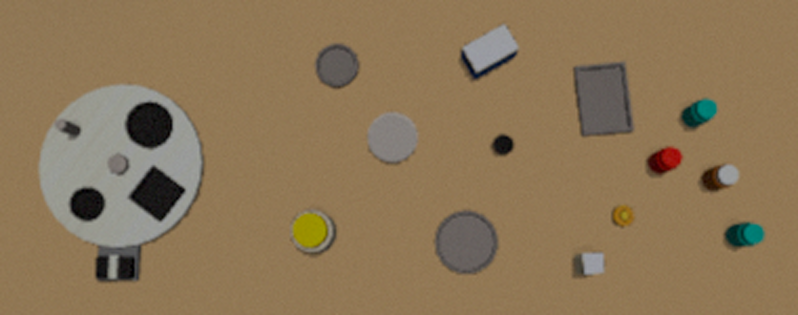

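```bash
python3 - <<'E'
from h import *
c=robot.get_calibration('top');z=np.load('top0.npz');p,d=z['p'],z['d']
hsv=cv2.cvtColor(p,cv2.COLOR_RGB2HSV); S,V=hsv[...,1].astype(int),hsv[...,2].astype(int)
def comp(mask,win):
    u0,v0,u1,v1=win; m=np.zeros_like(mask,np.uint8); m[v0:v1,u0:u1]=mask[v0:v1,u0:u1]
    n,l,s,ce=cv2.connectedComponentsWithStats(m); i=1+np.argmax(s[1:,4]); return (l==i).astype(np.uint8),s[i]
def hull(m,zz):
    cn=max(cv2.findContours(m,0,cv2.CHAIN_APPROX_NONE)[0],key=cv2.contourArea)[:,0]
    return np.array([pix2w(u,v,zz,c)[:2]*1000 for u,v in cn],np.float32)
print(S[255,351],V[255,351],S[300,300],S[218,175],V[218,175],S[187,417])
for nm,win,zz in [('jarst',(330,232,375,278),.011),('vialst',(274,155,308,188),.011),('casest',(396,162,438,212),.011),('wheel',(140,172,236,260),.018)]:
    m,s=comp((S<70),win); q=hull(m,zz)
    print(nm,s,'ell',[np.round(x,1) for x in cv2.fitEllipse(q)],'rect',[np.round(x,1) for x in cv2.minAreaRect(q)])
for nm,win,zz in [('well dark',(192,220,220,246),.022),('mark block',(172,258,200,275),.024)]:
    m,s=comp((V<50),win); q=hull(m,zz); print(nm,s,[np.round(x,1) for x in cv2.minAreaRect(q)])
W=cloud(d,c)
q=W[192:212,152:172].reshape(-1,3); q=q[q[:,2]>.06]; print('handle',len(q),q.mean(0))
q=W[205:230,175:200].reshape(-1,3); print('hub',np.percentile(q[:,2],[50,95,100]))
b=cv2.resize(p[175:280,140:240],None,fx=7,fy=7 if 0 else 5.5,interpolation=cv2.INTER_CUBIC)
cv2.imwrite('pics/wh.png',cv2.convertScaleAbs(b[:,:,::-1],alpha=1.3))
E
```

```text
26 106 109 15 156 23
jarst [337 240  30  30 694] ell [array([ 428.6, -130. ]), array([72. , 72.7]), np.float64(36.0)] rect [array([ 428.4, -129.6]), array([72.4, 73.1]), np.float64(45.7)]
vialst [280 161  21  20 325] ell [array([643.3,  31.5]), array([51.1, 51.2]), np.float64(57.4)] rect [array([642.8,  32. ]), array([50.5, 51.7]), np.float64(46.7)]
casest [404 170  28  35 810] ell [array([ 605.9, -296. ]), array([ 69.6, 100.2]), np.float64(96.3)] rect [array([ 606.1, -295.9]), array([86.1, 62.8]), np.float64(6.1)]
wheel [ 148  180   79   80 4649] ell [array([513.1, 290.4]), array([197.8, 201.6]), np.float64(99.2)] rect [array([514.2, 290.8]), array([198.9, 197.5]), np.float64(46.8)]
well dark [192 220  26  25 345] [array([479.8, 242.6]), array([48.8, 46.4]), np.float64(55.1)]
mark block [186 262   8  11  77] [array([390.7, 274.4]), array([24.8, 17.9]), np.float64(1.1)]
handle 28 [0.54228989 0.31793552 0.1399418 ]
hub [0.01756403 0.02931661 1.08841344]
```

View pics/wh.png

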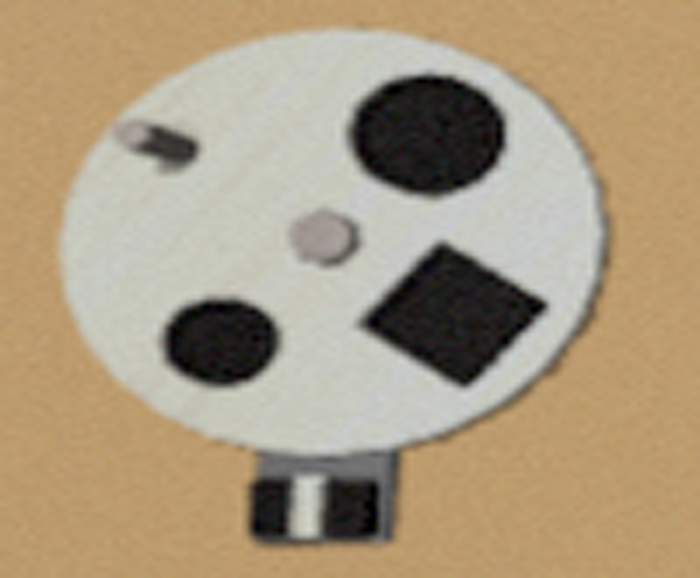

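```bash
python3 - <<'E'
from h import *
c=robot.get_calibration('top')
print('handle',pix2w(158.6,198.6,.068,c)); s=pix2w(183.9,266.8,.024,c);print('stripe',s)
a=np.array([.5135,.2905]); v=s[:2]-a; print(np.hypot(*v),np.degrees(np.arctan2(v[1],v[0])))
for al in (0,-10):pass
s=robot.sense();print(s['ee_pos'],np.degrees(np.arctan2(s['ee_rot'][1,1],s['ee_rot'][0,1])))
E
```

```text
handle [0.55539404 0.34655182 0.068     ]
stripe [0.39087516 0.2887774  0.024     ]
0.12263693713026468 -179.19517539266616
[0.18451312 0.54437555 0.20945274] 71.27573491100863
```

>>> {"fn": "send_rows", "kwargs": {"commands": [0.008, 0, 0, -0.129, 0, 0, 0.05, 0.008, 0, 0, -0.129, 0, 0, 0.05, 0.008, 0, 0, -0.129, 0, 0, 0.05, 0.008, 0, 0, -0.129, 0, 0, 0.05, 0.008, 0, 0, -0.129, 0, 0, 0.05]}}

```text
time_s: 0.65
ee_pos: [0.1845, 0.5444, 0.1693]
ee_rot: [[-0.0, -0.318, 0.948], [-0.001, 0.948, 0.318], [-1.0, -0.0, -0.0]]
contact_force: [-0.6, 0.2, -1.3]
finger_gap: 0.588
```

>>> {"fn": "send_rows", "kwargs": {"commands": [0.008, 0, 0, -0.129, 0, 0, 0.05, 0.008, 0, 0, -0.129, 0, 0, 0.05, 0.008, 0, 0, -0.129, 0, 0, 0.05, 0.008, 0, 0, -0.129, 0, 0, 0.05, 0.008, 0, 0, -0.129, 0, 0, 0.05]}}

```text
time_s: 1.15
ee_pos: [0.1845, 0.5444, 0.1293]
ee_rot: [[-0.0, -0.824, 0.567], [-0.0, 0.567, 0.824], [-1.0, -0.0, -0.001]]
contact_force: [-1.6, 0.5, 0.0]
finger_gap: 0.587
```

```bash
cat > go.py <<'E'
import sys
from h import *
s=robot.sense(); p=s['ee_pos'];R=s['ee_rot']
print('t',round(s['time_s'],2),'pos',np.round(p*1000,1),'yaw',round(np.degrees(np.arctan2(R[1,1],R[0,1])),2),'tilt',np.round(R[2,1:],4),'gap',round(s['finger_gap'],3),'F',np.round(s['contact_force'],1),'q',np.round(s['qpos'],2))
if len(sys.argv)>3:
    t=np.array([float(a) for a in sys.argv[1:4]])
    print('tool shift mm',np.round(R.T@(t-p*1000),1))
if len(sys.argv)>4:
    a=np.degrees(np.arctan2(R[1,1],R[0,1])); print('wx rad',round(-np.radians((float(sys.argv[4])-a+90)%180-90),4))
E
python3 go.py 554.5 347 120 145
```

```text
t 1.15 pos [184.5 544.4 129.3] yaw 145.49 tilt [-0.0001 -0.0005] gap 0.587 F [-1.6  0.5  0. ] q [ 1.11  0.19  1.56 -0.    1.4  -1.43]
tool shift mm [   9.3 -416.7   46.9]
wx rad 0.0086
```

>>> {"fn": "send_rows", "kwargs": {"commands": [0, -0.04, 0.0047, 0, 0, 0, 0.05, 0, -0.04, 0.0047, 0, 0, 0, 0.05, 0, -0.04, 0.0047, 0, 0, 0, 0.05, 0, -0.04, 0.0047, 0, 0, 0, 0.05, 0, -0.04, 0.0047, 0, 0, 0, 0.05]}}

```text
time_s: 1.65
ee_pos: [0.3634, 0.4486, 0.1298]
ee_rot: [[-0.0, -0.821, 0.571], [-0.0, 0.571, 0.821], [-1.0, 0.0, -0.0]]
contact_force: [0.1, 0.6, -0.2]
finger_gap: 0.583
```

>>> {"fn": "send_rows", "kwargs": {"commands": [0, -0.04, 0.0047, 0, 0, 0, 0.05, 0, -0.04, 0.0047, 0, 0, 0, 0.05, 0, -0.04, 0.0047, 0, 0, 0, 0.05, 0, -0.04, 0.0047, 0, 0, 0, 0.05, 0, -0.04, 0.0047, 0, 0, 0, 0.05]}}

```text
time_s: 2.15
ee_pos: [0.5411, 0.3537, 0.1296]
ee_rot: [[-0.0, -0.821, 0.571], [-0.0, 0.571, 0.821], [-1.0, 0.0, -0.0]]
contact_force: [-0.1, 0.5, -1.0]
finger_gap: 0.583
```

```bash
python3 go.py 554.5 347 36 145; python3 - <<'E'
from h import *
c=robot.get_calibration('wrist');p,d=robot.capture('wrist');np.savez('w1.npz',p=p,d=d)
cv2.imwrite('pics/w1.png',p[:,:,::-1]); print(w2pix([[.5545,.347,.068],[.5135,.2905,.018]],c))
E
```

```text
t 2.15 pos [541.1 353.7 129.6] yaw 145.18 tilt [ 0.0002 -0.0004] gap 0.583 F [-0.1  0.5 -1. ] q [ 0.46  0.33  1.37 -0.    1.43 -2.07]
tool shift mm [ 93.6 -14.8   2.2]
wx rad 0.0031
[[299.14362512 211.26195596]
 [302.87355494 122.95590594]]
```

View pics/w1.png

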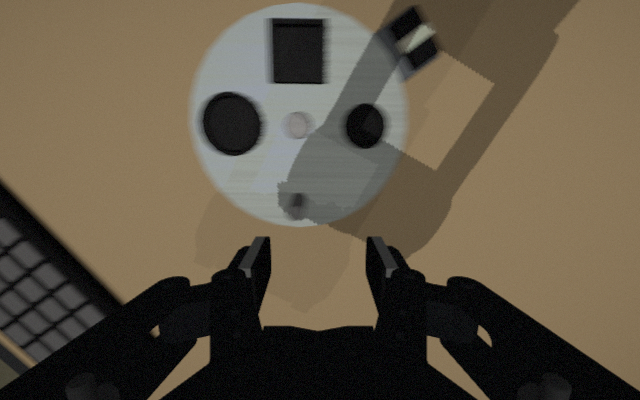

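>>> {"fn": "send_rows", "kwargs": {"commands": [0.01, -0.0148, 0.002, 0, 0, 0, 0.05, 0.01, 0, 0, 0, 0, 0, 0.05, 0.01, 0, 0, 0, 0, 0, 0.05, 0, 0, 0, 0, 0, 0, 0.05, 0, 0, 0, 0, 0, 0, 0.05]}}

```text
time_s: 2.7
ee_pos: [0.5523, 0.3486, 0.0998]
ee_rot: [[-0.001, -0.822, 0.57], [-0.0, 0.57, 0.822], [-1.0, 0.0, -0.0]]
contact_force: [-0.4, -0.7, 0.2]
finger_gap: 0.588
```

```bash
python3 go.py 554.5 347 36 145; python3 - <<'E'
from h import *
c=robot.get_calibration('wrist');p,d=robot.capture('wrist');np.savez('w1.npz',p=p,d=d)
cv2.imwrite('pics/w2.png',cv2.convertScaleAbs(p[:,:,::-1],alpha=1.6)); print(w2pix([[.5545,.347,.068],[.5135,.2905,.029]],c))
E
```

```text
t 2.7 pos [552.3 348.6  99.8] yaw 145.25 tilt [ 0.0003 -0.0005] gap 0.588 F [-0.4 -0.7  0.2] q [ 0.45  0.37  1.39  0.    1.38 -2.09]
tool shift mm [63.7 -2.7  0. ]
wx rad 0.0044
[[313.41252646 220.48445048]
 [315.75991484 119.71591507]]
```

View pics/w2.png

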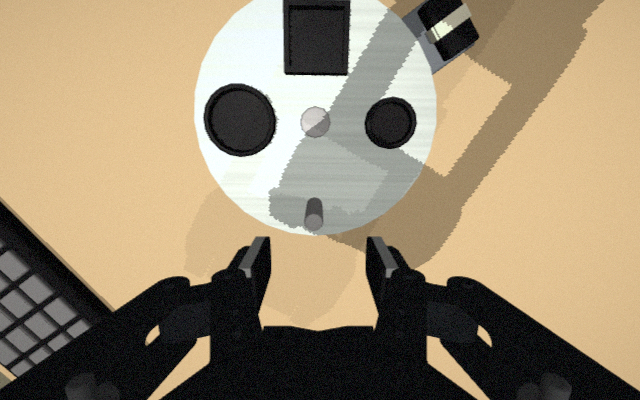

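>>> {"fn": "send_rows", "kwargs": {"commands": [0.015, -0.0027, 0, 0, 0, 0, 0.05, 0.02, 0, 0, 0, 0, 0, 0.05, 0.02, 0, 0, 0, 0, 0, 0.05, 0.006, 0, 0, 0, 0, 0, 0.05, 0, 0, 0, 0, 0, 0, 0.05]}}

```text
time_s: 3.25
ee_pos: [0.5549, 0.3462, 0.0379]
ee_rot: [[-0.001, -0.821, 0.571], [-0.001, 0.571, 0.821], [-1.0, 0.001, -0.001]]
contact_force: [0.9, -0.3, 0.3]
finger_gap: 0.585
```

>>> {"fn": "send_rows", "kwargs": {"commands": [0, 0, 0, 0, 0, 0, 0.005, 0, 0, 0, 0, 0, 0, 0.005, 0, 0, 0, 0, 0, 0, 0.005, 0, 0, 0, 0, 0, 0, 0.005, 0, 0, 0, 0, 0, 0, 0.005]}}

```text
time_s: 3.75
ee_pos: [0.5558, 0.3466, 0.0401]
ee_rot: [[0.001, -0.821, 0.571], [0.001, 0.571, 0.821], [-1.0, -0.001, 0.001]]
contact_force: [-0.8, -0.5, 4.8]
finger_gap: 0.114
```

```bash
python3 go.py 554.5 347 36 145
```

```text
t 3.75 pos [555.8 346.6  40.1] yaw 145.19 tilt [-0.0008  0.0013] gap 0.114 F [-0.8 -0.5  4.8] q [ 0.44  0.42  1.45 -0.    1.27 -2.09]
tool shift mm [ 4.1  1.2 -0.4]
wx rad 0.0033
```

```bash
cat > snap.py <<'E'
import sys
from h import *
n,f=sys.argv[1:3]
c=robot.get_calibration(n);p,d=robot.capture(n);np.savez(f+'.npz',p=p,d=d,**c)
cv2.imwrite(f'pics/{f}.png',cv2.convertScaleAbs(p[:,:,::-1],alpha=1.5))
E
python3 snap.py wrist w3
```

```text
(no output)
```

View pics/w3.png

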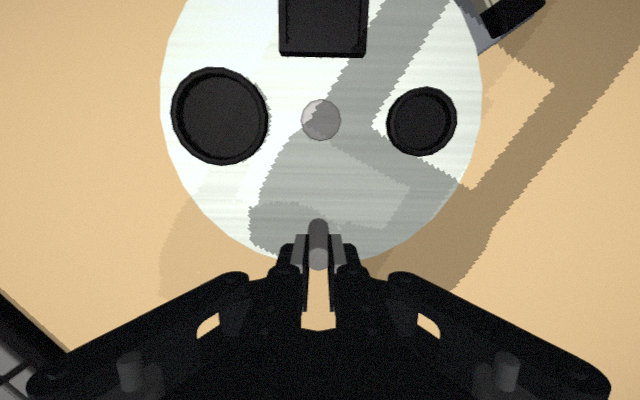

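>>> {"fn": "send_rows", "kwargs": {"commands": [0, -0.0042, -0.0001, 0.06, 0, 0, 0.005, 0, -0.0042, -0.0001, 0.06, 0, 0, 0.005, 0, -0.0042, -0.0001, 0.06, 0, 0, 0.005, 0, -0.0042, -0.0001, 0.06, 0, 0, 0.005, 0, -0.0042, -0.0001, 0.06, 0, 0, 0.005]}}

```text
time_s: 4.3
ee_pos: [0.5705, 0.3321, 0.04]
ee_rot: [[-0.0, -0.614, 0.789], [0.0, 0.789, 0.614], [-1.0, 0.0, 0.0]]
contact_force: [-8.7, -2.9, 9.1]
finger_gap: 0.114
```

```bash
cat > pol.py <<'E'
from h import *
s=robot.sense();v=s['ee_pos'][:2]-[.5135,.2905];print('r',np.hypot(*v),'ang',np.degrees(np.arctan2(v[1],v[0])))
E
python3 pol.py; python3 go.py 554.5 347 36 145
```

```text
r 0.07057319835528647 ang 36.118221388803946
t 4.3 pos [570.5 332.1  40. ] yaw 127.86 tilt [0.0001 0.0001] gap 0.114 F [-8.7 -2.9  9.1] q [ 0.41  0.43  1.44  0.    1.28 -1.82]
tool shift mm [ 4.  21.6 -3.5]
wx rad -0.2991
```

>>> {"fn": "send_rows", "kwargs": {"commands": [0, -0.0042, -0.0002, 0.06, 0, 0, 0.005, 0, -0.0042, -0.0002, 0.06, 0, 0, 0.005, 0, -0.0042, -0.0002, 0.06, 0, 0, 0.005, 0, -0.0042, -0.0002, 0.06, 0, 0, 0.005, 0, -0.0042, -0.0002, 0.06, 0, 0, 0.005]}}

```text
time_s: 4.8
ee_pos: [0.5801, 0.3139, 0.04]
ee_rot: [[-0.001, -0.353, 0.936], [0.0, 0.936, 0.353], [-1.0, 0.001, -0.0]]
contact_force: [-10.0, -0.2, 10.4]
finger_gap: 0.109
```

>>> {"fn": "send_rows", "kwargs": {"commands": [0, -0.0042, -0.0002, 0.06, 0, 0, 0.005, 0, -0.0042, -0.0002, 0.06, 0, 0, 0.005, 0, -0.0042, -0.0002, 0.06, 0, 0, 0.005, 0, -0.0021, 0, 0.03, 0, 0, 0.005, 0, 0, 0, 0, 0, 0, 0.005]}}

```text
time_s: 5.3
ee_pos: [0.5833, 0.2996, 0.04]
ee_rot: [[-0.001, -0.151, 0.988], [0.0, 0.988, 0.151], [-1.0, 0.001, -0.001]]
contact_force: [-12.5, -1.2, 11.1]
finger_gap: 0.116
```

```bash
python3 pol.py; python3 go.py 583.5 291.5 40 90;python3 snap.py top t4; python3 - <<'E'
import cv2
p=cv2.imread('pics/t4.png')
cv2.imwrite('pics/t4z.png',cv2.resize(p[175:280,140:240],None,fx=7,fy=5.5,interpolation=cv2.INTER_CUBIC))
E
```

```text
r 0.07043064506577061 ang 7.388880031844891
t 5.3 pos [583.3 299.6  40. ] yaw 98.71 tilt [ 0.0005 -0.0011] gap 0.116 F [-12.5  -1.2  11.1] q [ 0.36  0.42  1.45  0.    1.28 -1.37]
tool shift mm [ 0.  -8.  -1.1]
wx rad 0.152
```

View pics/t4z.png

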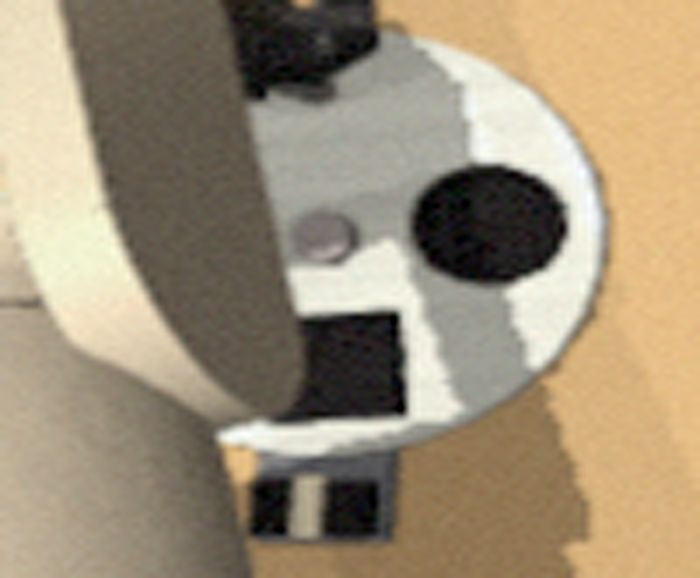

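>>> {"fn": "send_rows", "kwargs": {"commands": [0, -0.0027, -0.0002, 0.04, 0, 0, 0.005, 0, -0.0027, -0.0002, 0.04, 0, 0, 0.005, 0, -0.0026, -0.0001, 0.04, 0, 0, 0.005, 0, 0, 0, 0, 0, 0, 0.005, 0, 0, 0, 0, 0, 0, 0.005]}}

```text
time_s: 5.85
ee_pos: [0.5838, 0.2917, 0.04]
ee_rot: [[-0.001, -0.033, 0.999], [0.0, 0.999, 0.033], [-1.0, 0.0, -0.001]]
contact_force: [-12.4, -0.3, 9.8]
finger_gap: 0.112
```

```bash
python3 pol.py; python3 go.py 583.5 291.5 40 90;python3 snap.py scene s5;python3 snap.py wrist w5; python3 - <<'E'
import cv2
p=cv2.imread('pics/s5.png')
cv2.imwrite('pics/s5z.png',cv2.resize(p[90:190,340:470],None,fx=6,fy=6,interpolation=cv2.INTER_CUBIC))
E
```

```text
r 0.07026891975590616 ang 1.0062134976879944
t 5.85 pos [583.8 291.7  40. ] yaw 91.9 tilt [ 0.0004 -0.0011] gap 0.112 F [-12.4  -0.3   9.8] q [ 0.35  0.41  1.46  0.    1.27 -1.26]
tool shift mm [-0.  -0.2 -0.3]
wx rad 0.0332
```

View pics/w5.png

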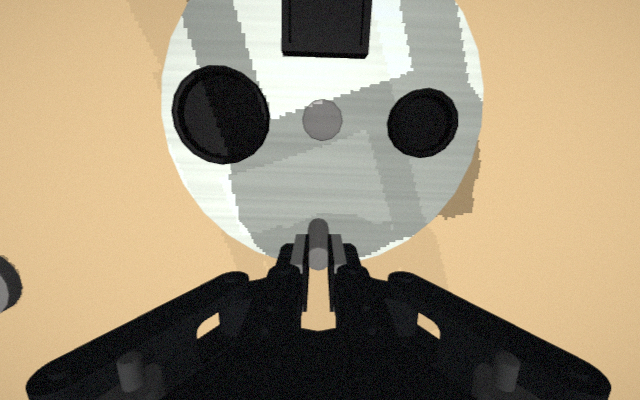

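View pics/s5z.png

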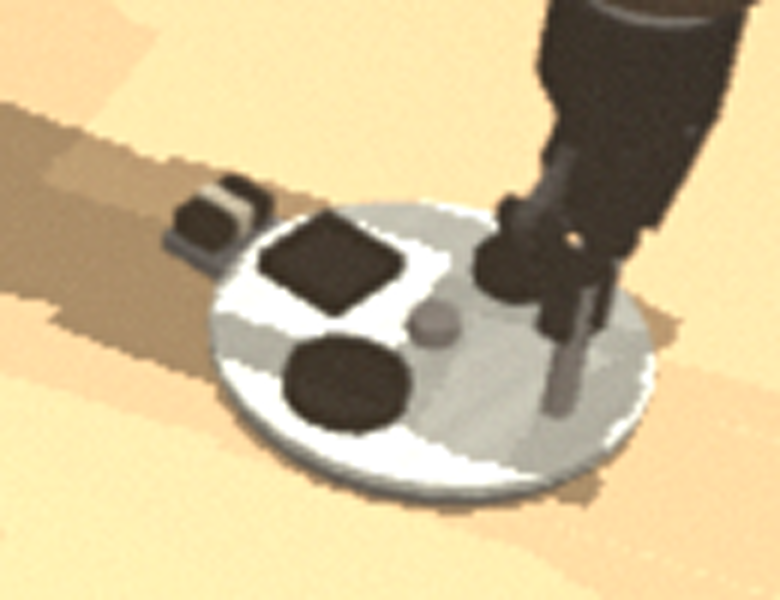

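>>> {"fn": "send_rows", "kwargs": {"commands": [0, 0, 0, 0, 0, 0, 0.05, 0, 0, 0, 0, 0, 0, 0.05, 0, 0, 0, 0, 0, 0, 0.05, 0, 0, 0, 0, 0, 0, 0.05, -0.01, 0, 0, 0, 0, 0, 0.05]}}

```text
time_s: 6.45
ee_pos: [0.5839, 0.2911, 0.048]
ee_rot: [[-0.002, -0.033, 0.999], [-0.001, 0.999, 0.033], [-1.0, -0.001, -0.002]]
contact_force: [0.0, 0.9, -0.3]
finger_gap: 0.583
```

>>> {"fn": "send_rows", "kwargs": {"commands": [-0.03, 0, 0, 0, 0, 0, 0.085, -0.03, 0, 0, 0, 0, 0, 0.085, -0.03, 0, 0, 0, 0, 0, 0.085, -0.02, 0, 0, 0, 0, 0, 0.085, 0, 0, 0, 0, 0, 0, 0.085]}}

```text
time_s: 6.95
ee_pos: [0.5857, 0.2919, 0.1631]
ee_rot: [[0.005, -0.033, 0.999], [0.002, 0.999, 0.033], [-1.0, 0.002, 0.005]]
contact_force: [0.6, 0.7, -0.1]
finger_gap: 0.993
```

```bash
python3 go.py 436.4 52.5 150; python3 snap.py wrist w6
```

```text
t 6.95 pos [585.7 291.9 163.1] yaw 91.9 tilt [0.0016 0.0051] gap 0.993 F [ 0.6  0.7 -0.1] q [ 0.34  0.33  1.31 -0.    1.5  -1.26]
tool shift mm [  11.9 -234.3 -157.3]
```

View pics/w6.png

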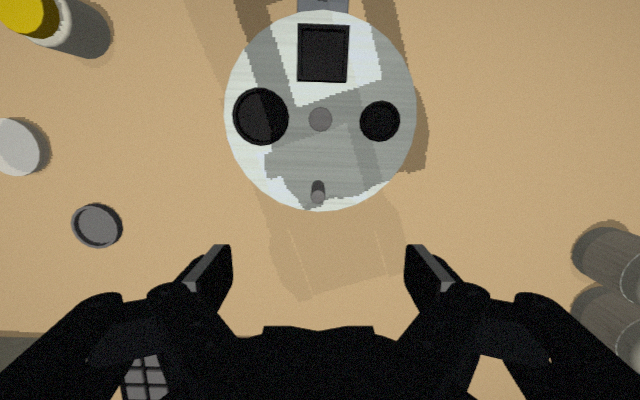

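>>> {"fn": "send_rows", "kwargs": {"commands": [0, -0.034, -0.0225, 0, 0, 0, 0.085, 0, -0.034, -0.0225, 0, 0, 0, 0.085, 0, -0.034, -0.0225, 0, 0, 0, 0.085, 0, -0.034, -0.0225, 0, 0, 0, 0.085, 0, -0.034, -0.0225, 0, 0, 0, 0.085]}}

```text
time_s: 7.5
ee_pos: [0.4763, 0.1166, 0.1581]
ee_rot: [[-0.001, -0.033, 0.999], [-0.0, 0.999, 0.033], [-1.0, -0.0, -0.001]]
contact_force: [1.1, -1.0, 0.7]
finger_gap: 0.998
```

>>> {"fn": "send_rows", "kwargs": {"commands": [0, -0.034, -0.0225, 0, 0, 0, 0.085, 0, -0.03, -0.022, 0, 0, 0, 0.085, 0.02, 0, 0, 0, 0, 0, 0.085, 0, 0, 0, 0, 0, 0, 0.085, 0, 0, 0, 0, 0, 0, 0.085]}}

```text
time_s: 8.0
ee_pos: [0.4353, 0.0525, 0.1388]
ee_rot: [[-0.001, -0.033, 0.999], [0.0, 0.999, 0.033], [-1.0, 0.0, -0.001]]
contact_force: [0.6, -1.0, -0.1]
finger_gap: 0.996
```

```bash
python3 go.py 436.4 52.5 18; python3 snap.py wrist w7; python3 snap.py top t7;python3 - <<'E'
from h import *
p=cv2.imread('pics/t7.png')
cv2.imwrite('pics/t7z.png',cv2.resize(p[175:280,140:240],None,fx=7,fy=5.5,interpolation=cv2.INTER_CUBIC))
z=np.load('w7.npz'); print(w2pix([.4364,.0525,.07],z))
E
```

```text
t 8.0 pos [435.3  52.5 138.8] yaw 91.9 tilt [ 0.0001 -0.0011] gap 0.996 F [ 0.6 -1.  -0.1] q [-0.06 -0.1   1.84  0.    1.4  -1.66]
tool shift mm [ 1.208e+02 -1.000e-01  1.200e+00]
[318.25165771 207.65100768]
```

View pics/w7.png

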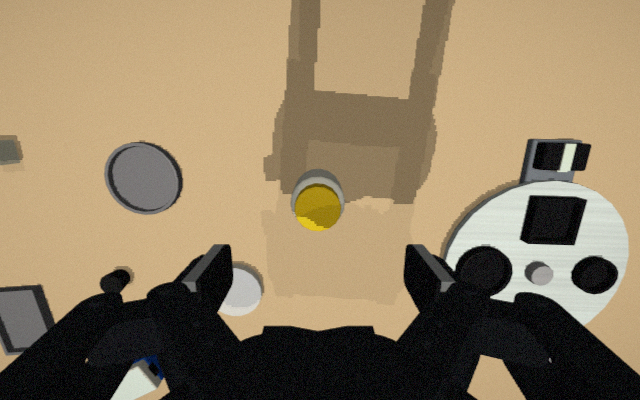

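View pics/t7z.png

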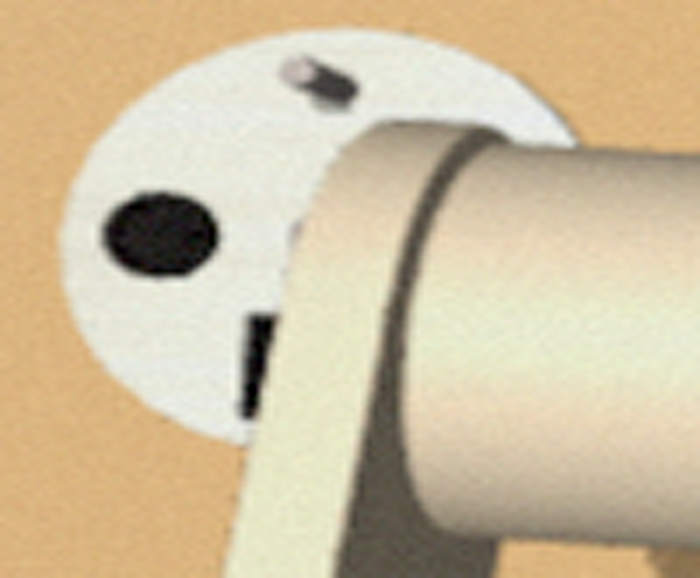

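>>> {"fn": "send_rows", "kwargs": {"commands": [0.03, 0, 0.001, 0, 0, 0, 0.085, 0.03, 0, 0, 0, 0, 0, 0.085, 0.03, 0, 0, 0, 0, 0, 0.085, 0.03, 0, 0, 0, 0, 0, 0.085, 0, 0, 0, 0, 0, 0, 0.085]}}

```text
time_s: 8.6
ee_pos: [0.4347, 0.0529, 0.0163]
ee_rot: [[-0.005, -0.034, 0.999], [0.0, 0.999, 0.034], [-1.0, 0.0, -0.005]]
contact_force: [0.0, 0.2, 0.2]
finger_gap: 0.997
```

>>> {"fn": "send_rows", "kwargs": {"commands": [0, 0, 0, 0, 0, 0, 0.03, 0, 0, 0, 0, 0, 0, 0.03, 0, 0, 0, 0, 0, 0, 0.03, 0, 0, 0, 0, 0, 0, 0.03, 0, 0, 0, 0, 0, 0, 0.03]}}

```text
time_s: 9.1
ee_pos: [0.4376, 0.0524, 0.0211]
ee_rot: [[0.003, -0.033, 0.999], [-0.0, 0.999, 0.033], [-1.0, -0.0, 0.003]]
contact_force: [-4.2, 0.6, 18.1]
finger_gap: 0.541
```

>>> {"fn": "send_rows", "kwargs": {"commands": [-0.01, 0, 0, 0, 0, 0, 0.03, -0.01, 0, 0, 0, 0, 0, 0.03, -0.015, 0, 0, 0, 0, 0, 0.03, -0.015, 0, 0, 0, 0, 0, 0.03, 0, 0, 0, 0, 0, 0, 0.03]}}

```text
time_s: 9.6
ee_pos: [0.4377, 0.0523, 0.0714]
ee_rot: [[0.004, -0.033, 0.999], [-0.0, 0.999, 0.033], [-1.0, -0.0, 0.004]]
contact_force: [0.7, 0.2, -0.8]
finger_gap: 0.538
```

```bash
python3 go.py 428 -130 68; python3 snap.py wrist w8
```

```text
t 9.6 pos [437.7  52.3  71.4] yaw 91.9 tilt [-0.0004  0.004 ] gap 0.538 F [ 0.7  0.2 -0.8] q [-0.06 -0.04  1.93 -0.    1.25 -1.66]
tool shift mm [   3.5 -181.9  -15.8]
```

View pics/w8.png

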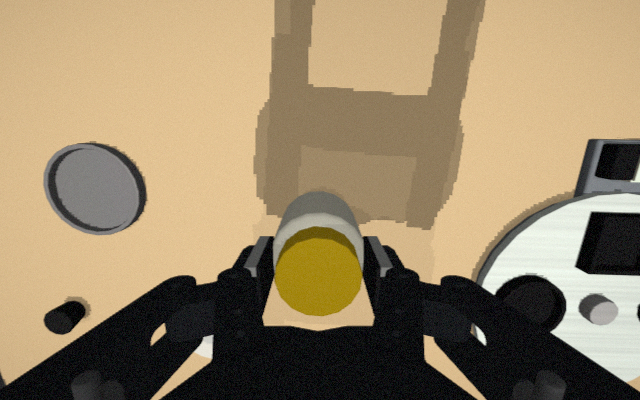

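>>> {"fn": "send_rows", "kwargs": {"commands": [0, -0.036, -0.003, 0, 0, 0, 0.03, 0, -0.036, -0.003, 0, 0, 0, 0.03, 0, -0.036, -0.003, 0, 0, 0, 0.03, 0, -0.036, -0.003, 0, 0, 0, 0.03, 0, -0.036, -0.003, 0, 0, 0, 0.03]}}

```text
time_s: 10.15
ee_pos: [0.4268, -0.1293, 0.0684]
ee_rot: [[-0.0, -0.033, 0.999], [0.0, 0.999, 0.033], [-1.0, 0.0, -0.0]]
contact_force: [0.6, 0.5, -1.1]
finger_gap: 0.539
```

>>> {"fn": "send_rows", "kwargs": {"commands": [0, -0.002, 0, 0, 0, 0, 0.03, 0, 0, 0, 0, 0, 0, 0.03, 0, 0, 0, 0, 0, 0, 0.03, 0.01, 0, 0, 0, 0, 0, 0.03, 0, 0, 0, 0, 0, 0, 0.03]}}

```text
time_s: 10.65
ee_pos: [0.4269, -0.1289, 0.0575]
ee_rot: [[-0.002, -0.034, 0.999], [0.001, 0.999, 0.034], [-1.0, 0.001, -0.002]]
contact_force: [-0.7, -0.3, -0.9]
finger_gap: 0.541
```

```bash
python3 go.py 429.3 -130 25; python3 snap.py wrist w9; python3 snap.py top t9; python3 - <<'E'
from h import *
p=cv2.imread('pics/t9.png')
a=cv2.resize(p[175:280,140:240],None,fx=5,fy=5,interpolation=cv2.INTER_CUBIC)
cv2.imwrite('pics/t9z.png',a)
z=np.load('w9.npz'); print(w2pix([.4282,-.130,.004],z))
E
```

```text
t 10.65 pos [ 426.9 -128.9   57.5] yaw 91.98 tilt [ 0.0009 -0.0016] gap 0.541 F [-0.7 -0.3 -0.9] q [-0.47 -0.01  1.93 -0.    1.22 -2.07]
tool shift mm [32.5 -1.2  2.4]
[316.89834729 213.27614562]
```

View pics/w9.png

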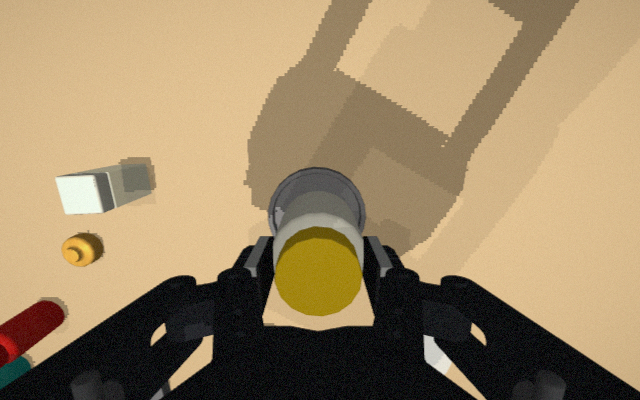

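View pics/t9z.png

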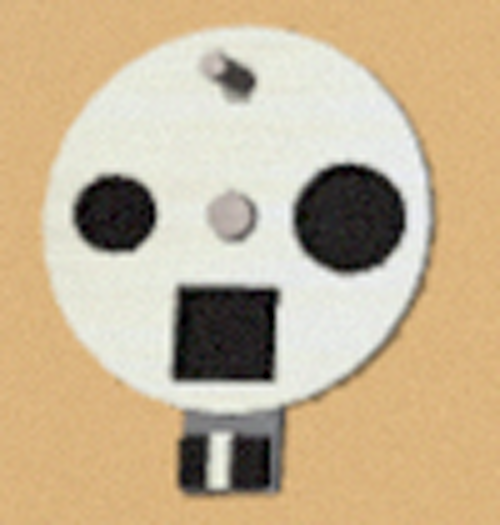

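```bash
cat > al.py <<'E'
import sys
from h import *
z=np.load(sys.argv[1]+'.npz'); p=z['p']; c=z
V=p.max(2).astype(int)
def comp(mask,win):
    u0,v0,u1,v1=win; m=np.zeros(mask.shape,np.uint8); m[v0:v1,u0:u1]=mask[v0:v1,u0:u1]
    n,l,s,ce=cv2.connectedComponentsWithStats(m); i=1+np.argmax(s[1:,4]); return (l==i)
# subpixel: darkness-weighted
def wc(win,zz):
    u0,v0,u1,v1=win; sub=V[v0:v1,u0:u1].astype(float); w=np.clip((150-sub)/120,0,1); w[w<.15]=0
    vv,uu=np.mgrid[v0:v1,u0:u1]; return (uu*w).sum()/w.sum(),(vv*w).sum()/w.sum()
u,v=wc((171,229,200,254),0); 
for zz in (.022,.030): print('well px',round(u,2),round(v,2),zz,np.round(pix2w(u,v,zz,c)*1000,1))
for nm,w in (('small',(151,207,175,228)),('big',(196,204,225,232))):
    a=wc(w,0); print(nm,np.round(a,2),np.round(pix2w(*a,.030,c)*1000,1))
m=comp(V<70,(170,228,201,255)).astype(np.uint8)
cn=max(cv2.findContours(m,0,cv2.CHAIN_APPROX_NONE)[0],key=cv2.contourArea)[:,0]
q=np.array([pix2w(a,b,.03,c)[:2]*1000 for a,b in cn],np.float32); print(cv2.minAreaRect(q))
sub=V[262:272,180:190]; w=np.clip(sub-90.,0,None); vv,uu=np.mgrid[262:272,180:190]
print('stripe',(uu*w).sum()/w.sum(),(vv*w).sum()/w.sum(),np.round(pix2w((uu*w).sum()/w.sum(),(vv*w).sum()/w.sum(),.024,c)*1000,1)); print(V[266,174:198])
E
python3 al.py t9
```

```text
well px 184.53 241.36 0.022 [454.4 291.8  22. ]
well px 184.53 241.36 0.03 [454.  289.1  30. ]
small [162.52 217.3 ] [513.7 348.8  30. ]
big [209.59 218.23] [513.3 229.1  30. ]
((454.975830078125, 288.54510498046875), (45.06828689575195, 50.2027702331543), 0.9800888895988464)
stripe 183.37297039159503 266.4632282712512 [391.7 290.2  24. ]
[143 105  34  21  16  22  22  64 133 154 156 125  63  27  19  23  22  23
  15  10  74  67  95 135]
```

>>> {"fn": "send_rows", "kwargs": {"commands": [0.01, -0.0012, 0.0024, 0, 0, 0, 0.03, 0.01, 0, 0, 0, 0, 0, 0.03, 0.008, 0, 0, 0, 0, 0, 0.03, 0.003, 0, 0, 0, 0, 0, 0.03, 0, 0, 0, 0, 0, 0, 0.03]}}

```text
time_s: 11.25
ee_pos: [0.4296, -0.131, 0.0273]
ee_rot: [[-0.001, -0.033, 0.999], [0.0, 0.999, 0.033], [-1.0, 0.0, -0.001]]
contact_force: [0.7, 0.7, -1.6]
finger_gap: 0.542
```

```bash
python3 go.py 429.3 -130 25
```

```text
t 11.25 pos [ 429.6 -131.    27.3] yaw 91.9 tilt [ 0.0005 -0.0011] gap 0.542 F [ 0.7  0.7 -1.6] q [-0.47  0.03  1.96 -0.    1.15 -2.07]
tool shift mm [ 2.3  1.  -0.2]
```

>>> {"fn": "send_rows", "kwargs": {"commands": [0.001, 0.0005, 0, 0, 0, 0, 0.03, 0.001, 0, 0, 0, 0, 0, 0.03, 0.0005, 0, 0, 0, 0, 0, 0.03, 0, 0, 0, 0, 0, 0, 0.065, 0, 0, 0, 0, 0, 0, 0.065]}}

```text
time_s: 11.75
ee_pos: [0.43, -0.1307, 0.0256]
ee_rot: [[0.0, -0.033, 0.999], [-0.0, 0.999, 0.033], [-1.0, -0.0, 0.0]]
contact_force: [0.4, 0.2, -0.6]
finger_gap: 0.759
```

>>> {"fn": "send_rows", "kwargs": {"commands": [0, 0, 0, 0, 0, 0, 0.07, -0.015, 0, 0, 0, 0, 0, 0.07, -0.03, 0, 0, 0, 0, 0, 0.07, -0.04, 0, 0, 0, 0, 0, 0.07, -0.04, 0, 0, 0, 0, 0, 0.07]}}

```text
time_s: 12.25
ee_pos: [0.4296, -0.1305, 0.1518]
ee_rot: [[-0.0, -0.033, 0.999], [0.0, 0.999, 0.033], [-1.0, 0.0, -0.0]]
contact_force: [0.5, -0.6, -0.2]
finger_gap: 0.819
```

```bash
python3 go.py 657.8 -154.3 120 30.9;  python3 snap.py wrist w10
```

```text
t 12.25 pos [ 429.6 -130.5  151.8] yaw 91.9 tilt [ 0.0002 -0.0005] gap 0.819 F [ 0.5 -0.6 -0.2] q [-0.47 -0.09  1.8  -0.    1.43 -2.07]
tool shift mm [ 31.7 -31.4 227.3]
wx rad 1.0647
```

View pics/w10.png

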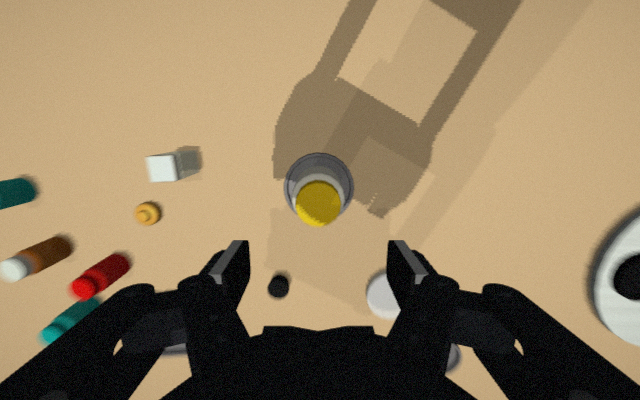

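>>> {"fn": "send_rows", "kwargs": {"commands": [0, -0.0052, 0.038, 0, 0, 0, 0.07, 0, -0.0052, 0.038, 0, 0, 0, 0.07, 0, -0.0052, 0.038, 0, 0, 0, 0.07, 0, -0.0052, 0.038, 0, 0, 0, 0.07, 0, -0.0052, 0.038, 0, 0, 0, 0.07]}}

```text
time_s: 12.8
ee_pos: [0.6222, -0.1503, 0.1502]
ee_rot: [[-0.0, -0.033, 0.999], [-0.0, 0.999, 0.033], [-1.0, -0.0, -0.0]]
contact_force: [-0.6, -0.9, 0.7]
finger_gap: 0.821
```

>>> {"fn": "send_rows", "kwargs": {"commands": [0, -0.0052, 0.038, 0, 0, 0, 0.07, 0, 0, 0, 0.133, 0, 0, 0.07, 0, 0, 0, 0.133, 0, 0, 0.07, 0, 0, 0, 0.133, 0, 0, 0.07, 0, 0, 0, 0.133, 0, 0, 0.07]}}

```text
time_s: 13.3
ee_pos: [0.6589, -0.1542, 0.1501]
ee_rot: [[-0.0, 0.483, 0.876], [0.0, 0.876, -0.483], [-1.0, -0.0, -0.0]]
contact_force: [0.3, -0.0, -0.0]
finger_gap: 0.819
```

>>> {"fn": "send_rows", "kwargs": {"commands": [0, 0, 0, 0.133, 0, 0, 0.07, 0, 0, 0, 0.133, 0, 0, 0.07, 0, 0, 0, 0.133, 0, 0, 0.07, 0, 0, 0, 0.134, 0, 0, 0.07, 0, 0, 0, 0, 0, 0, 0.07]}}

```text
time_s: 13.8
ee_pos: [0.6588, -0.1542, 0.1503]
ee_rot: [[-0.0, 0.86, 0.511], [0.0, 0.511, -0.86], [-1.0, -0.0, -0.0]]
contact_force: [0.1, -0.3, 0.5]
finger_gap: 0.821
```

```bash
python3 go.py 657.8 -154.3 14 30.9;  python3 snap.py wrist w11; python3 - <<'E'
from h import *
z=np.load('w11.npz'); a=np.radians(30.9); w=np.array([np.cos(a),np.sin(a),0]);l=np.array([-np.sin(a),np.cos(a),0]); o=np.array([.6578,-.1543,.046])
q=w2pix([o+sx*.03*l+sy*.018*w for sx,sy in ((1,1),(1,-1),(-1,-1),(-1,1))],z); print(q)
p=cv2.imread('pics/w11.png'); cv2.polylines(p,[q.astype(np.int32)],True,(0,0,255)); cv2.imwrite('pics/w11b.png',p)
E
```

```text
t 13.8 pos [ 658.8 -154.2  150.3] yaw 30.73 tilt [-0.0002 -0.0001] gap 0.821 F [ 0.1 -0.3  0.5] q [-0.34  0.39  1.26 -0.    1.49 -0.88]
tool shift mm [136.3  -0.9  -0.4]
wx rad -0.0029
[[337.2609189  163.38242247]
 [298.50112309 163.48579124]
 [299.73214341 224.54386839]
 [336.36204789 224.45285997]]
```

View pics/w11b.png

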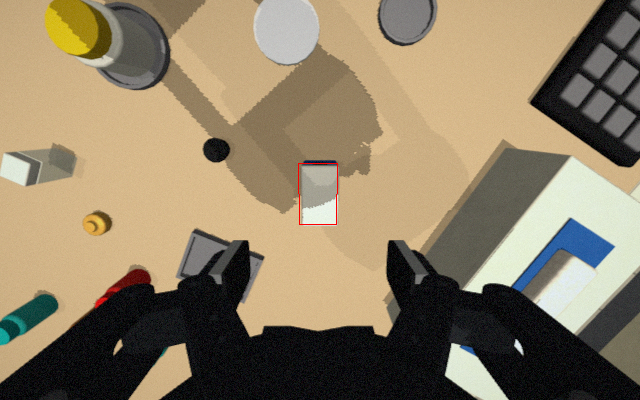

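>>> {"fn": "send_rows", "kwargs": {"commands": [0.03, -0.001, 0, 0, 0, 0, 0.055, 0.03, 0, 0, 0, 0, 0, 0.055, 0.03, 0, 0, 0, 0, 0, 0.055, 0.03, 0, 0, 0, 0, 0, 0.055, 0.014, 0, 0, 0, 0, 0, 0.055]}}

```text
time_s: 14.35
ee_pos: [0.6568, -0.1544, 0.0136]
ee_rot: [[-0.003, 0.856, 0.517], [0.001, 0.517, -0.856], [-1.0, -0.002, -0.002]]
contact_force: [0.3, -0.1, -0.4]
finger_gap: 0.645
```

>>> {"fn": "send_rows", "kwargs": {"commands": [0, 0, 0, 0, 0, 0, 0.055, 0, 0, 0, 0, 0, 0, 0.02, 0, 0, 0, 0, 0, 0, 0.02, 0, 0, 0, 0, 0, 0, 0.02, 0, 0, 0, 0, 0, 0, 0.02]}}

```text
time_s: 14.85
ee_pos: [0.659, -0.1551, 0.0184]
ee_rot: [[0.003, 0.858, 0.514], [-0.001, 0.514, -0.858], [-1.0, 0.002, 0.002]]
contact_force: [0.5, 0.4, 7.3]
finger_gap: 0.395
```

```bash
python3 go.py 606.5 -295.8 60 96.4
```

```text
t 14.85 pos [ 659.  -155.1   18.4] yaw 30.91 tilt [0.0019 0.0024] gap 0.395 F [0.5 0.4 7.3] q [-0.34  0.48  1.41 -0.    1.25 -0.88]
tool shift mm [ -41.6 -117.2   93.9]
wx rad -1.1431
```

>>> {"fn": "send_rows", "kwargs": {"commands": [-0.01, 0, 0, 0, 0, 0, 0.02, -0.02, 0, 0, 0, 0, 0, 0.02, -0.02, 0, 0, -0.127, 0, 0, 0.02, 0, 0, 0, -0.127, 0, 0, 0.02, 0, 0, 0, -0.127, 0, 0, 0.02]}}

```text
time_s: 15.35
ee_pos: [0.6585, -0.1549, 0.0685]
ee_rot: [[0.002, 0.601, 0.799], [-0.001, 0.799, -0.601], [-1.0, 0.001, 0.002]]
contact_force: [-0.9, 0.1, -0.7]
finger_gap: 0.393
```

>>> {"fn": "send_rows", "kwargs": {"commands": [0, 0, 0, -0.127, 0, 0, 0.02, 0, 0, 0, -0.127, 0, 0, 0.02, 0, 0, 0, -0.127, 0, 0, 0.02, 0, 0, 0, -0.127, 0, 0, 0.02, 0, 0, 0, -0.127, 0, 0, 0.02]}}

```text
time_s: 15.85
ee_pos: [0.6581, -0.1548, 0.0676]
ee_rot: [[0.001, 0.01, 1.0], [-0.0, 1.0, -0.01], [-1.0, -0.0, 0.001]]
contact_force: [-1.0, 0.3, -0.3]
finger_gap: 0.397
```

```bash
python3 go.py 606.5 -295.8 60 96.4
```

```text
t 15.85 pos [ 658.1 -154.8   67.6] yaw 89.41 tilt [-0.0004  0.0007] gap 0.397 F [-1.   0.3 -0.3] q [-0.34  0.43  1.37 -0.    1.34 -1.91]
tool shift mm [   7.6 -141.5  -50.2]
wx rad -0.122
```

>>> {"fn": "send_rows", "kwargs": {"commands": [0, 0, 0, -0.122, 0, 0, 0.02, 0, -0.03, -0.007, 0, 0, 0, 0.02, 0, -0.03, -0.007, 0, 0, 0, 0.02, 0, -0.03, -0.007, 0, 0, 0, 0.02, 0, -0.03, -0.007, 0, 0, 0, 0.02]}}

```text
time_s: 16.35
ee_pos: [0.6427, -0.2783, 0.0677]
ee_rot: [[0.001, -0.106, 0.994], [-0.001, 0.994, 0.106], [-1.0, -0.001, 0.001]]
contact_force: [-0.3, -0.3, -1.4]
finger_gap: 0.395
```

```bash
python3 go.py 607.8 -295.9 50 96.4
```

```text
t 16.35 pos [ 642.7 -278.3   67.7] yaw 96.11 tilt [-0.0007  0.0007] gap 0.395 F [-0.3 -0.3 -1.4] q [-0.52  0.48  1.3  -0.    1.36 -2.2 ]
tool shift mm [ 17.7 -13.8 -36.6]
wx rad -0.005
```

>>> {"fn": "send_rows", "kwargs": {"commands": [0.005, -0.006, -0.018, -0.005, 0, 0, 0.02, 0.006, -0.006, -0.018, 0, 0, 0, 0.02, 0, 0, 0, 0, 0, 0, 0.02, 0, 0, 0, 0, 0, 0, 0.02, 0, 0, 0, 0, 0, 0, 0.02]}}

```text
time_s: 16.85
ee_pos: [0.6091, -0.2927, 0.0563]
ee_rot: [[0.001, -0.111, 0.994], [-0.001, 0.994, 0.111], [-1.0, -0.001, 0.001]]
contact_force: [0.4, 1.1, -0.9]
finger_gap: 0.396
```

```bash
python3 go.py 607.8 -295.9 22.4 96.4; python3 snap.py wrist w12
```

```text
t 16.85 pos [ 609.1 -292.7   56.3] yaw 96.4 tilt [-0.0007  0.001 ] gap 0.396 F [ 0.4  1.1 -0.9] q [-0.56  0.44  1.38  0.    1.32 -2.24]
tool shift mm [33.9 -3.  -1.7]
wx rad -0.0
```

View pics/w12.png

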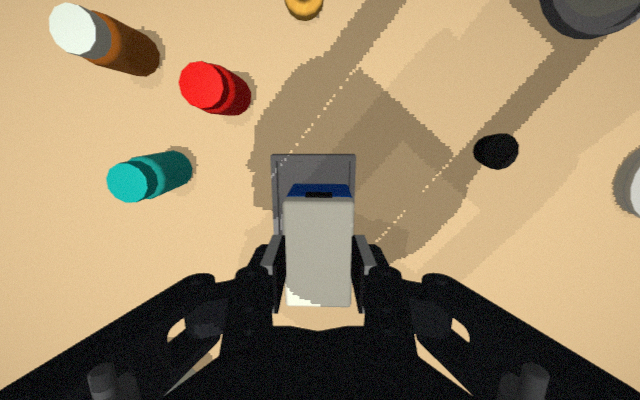

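>>> {"fn": "send_rows", "kwargs": {"commands": [0.01, -0.003, -0.0017, 0, 0, 0, 0.02, 0.01, 0, 0, 0, 0, 0, 0.02, 0.008, 0, 0, 0, 0, 0, 0.02, 0.003, 0, 0, 0, 0, 0, 0.02, 0, 0, 0, 0, 0, 0, 0.02]}}

```text
time_s: 17.4
ee_pos: [0.6067, -0.2958, 0.0236]
ee_rot: [[-0.001, -0.111, 0.994], [0.001, 0.994, 0.111], [-1.0, 0.001, -0.001]]
contact_force: [1.0, -0.7, -1.4]
finger_gap: 0.391
```

```bash
python3 go.py 607.8 -295.9 22.4 96.4
```

```text
t 17.4 pos [ 606.7 -295.8   23.6] yaw 96.38 tilt [ 0.0006 -0.001 ] gap 0.391 F [ 1.  -0.7 -1.4] q [-0.57  0.47  1.41 -0.    1.26 -2.25]
tool shift mm [ 1.2 -0.2  1. ]
wx rad -0.0004
```

>>> {"fn": "send_rows", "kwargs": {"commands": [0.0007, 0, 0.001, 0, 0, 0, 0.02, 0.0007, 0, 0, 0, 0, 0, 0.02, 0, 0, 0, 0, 0, 0, 0.05, 0, 0, 0, 0, 0, 0, 0.06, 0, 0, 0, 0, 0, 0, 0.06]}}

```text
time_s: 17.9
ee_pos: [0.6081, -0.296, 0.0233]
ee_rot: [[0.0, -0.111, 0.994], [-0.0, 0.994, 0.111], [-1.0, -0.0, 0.0]]
contact_force: [0.2, 0.4, -0.9]
finger_gap: 0.702
```

>>> {"fn": "send_rows", "kwargs": {"commands": [0, 0, 0, 0, 0, 0, 0.06, -0.015, 0, 0, 0, 0, 0, 0.06, -0.03, 0, 0, 0, 0, 0, 0.06, -0.04, 0, 0, 0, 0, 0, 0.06, -0.04, 0, 0, 0, 0, 0, 0.06]}}

```text
time_s: 18.4
ee_pos: [0.6077, -0.2958, 0.1506]
ee_rot: [[0.0, -0.111, 0.994], [-0.0, 0.994, 0.111], [-1.0, -0.0, 0.0]]
contact_force: [0.5, 0.1, 0.7]
finger_gap: 0.703
```

```bash
python3 go.py 508.5 -427 120 125;  python3 snap.py wrist w13; python3 snap.py top t13;
```

```text
t 18.4 pos [ 607.7 -295.8  150.6] yaw 96.37 tilt [-0.0002  0.0001] gap 0.703 F [0.5 0.1 0.7] q [-0.57  0.38  1.26 -0.    1.49 -2.25]
tool shift mm [  30.6 -119.4 -113.2]
wx rad -0.4996
```

View pics/w13.png

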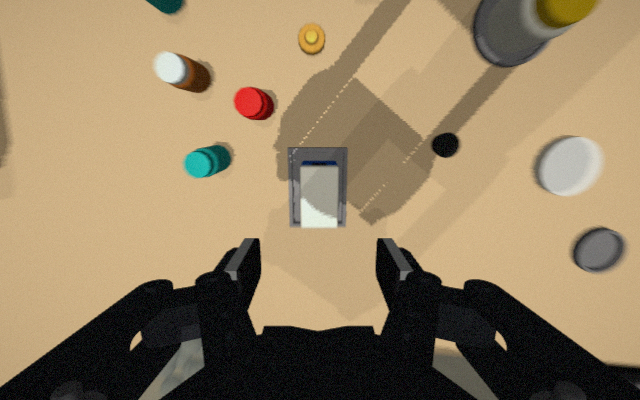

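View pics/t13.png

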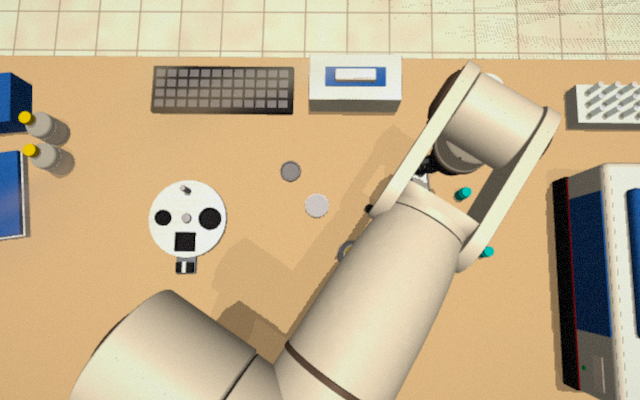

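>>> {"fn": "send_rows", "kwargs": {"commands": [0, -0.0298, -0.0283, 0, 0, 0, 0.05, 0, -0.0298, -0.0283, 0, 0, 0, 0.05, 0, -0.0298, -0.0283, 0, 0, 0, 0.05, 0, -0.0298, -0.0283, 0, 0, 0, 0.05, 0.01, 0, 0, -0.12, 0, 0, 0.05]}}

```text
time_s: 19.0
ee_pos: [0.5062, -0.4311, 0.1399]
ee_rot: [[0.001, -0.226, 0.974], [-0.003, 0.974, 0.226], [-1.0, -0.003, 0.0]]
contact_force: [1.2, 1.0, -0.1]
finger_gap: 0.589
```

>>> {"fn": "send_rows", "kwargs": {"commands": [0.01, 0, 0, -0.118, 0, 0, 0.05, 0, 0, 0, 0, 0, 0, 0.05, 0, 0, 0, 0, 0, 0, 0.05, 0, 0, 0, 0, 0, 0, 0.05, 0, 0, 0, 0, 0, 0, 0.05]}}

```text
time_s: 19.5
ee_pos: [0.509, -0.4269, 0.1288]
ee_rot: [[0.0, -0.341, 0.94], [-0.001, 0.94, 0.341], [-1.0, -0.001, 0.0]]
contact_force: [0.1, 0.2, 0.3]
finger_gap: 0.583
```

```bash
python3 go.py 508.5 -427 16 110;  python3 snap.py wrist w14; python3 - <<'E'
from h import *
z=np.load('w14.npz'); print(w2pix([[.5085,-.427,.058]],z))
E
```

```text
t 19.5 pos [ 509.  -426.9  128.8] yaw 109.93 tilt [-0.0009  0.0002] gap 0.583 F [0.1 0.2 0.3] q [-0.81  0.37  1.33 -0.    1.44 -2.73]
tool shift mm [112.8   0.2  -0.5]
wx rad -0.0012
[[318.20816065 205.12310748]]
```

View pics/w14.png

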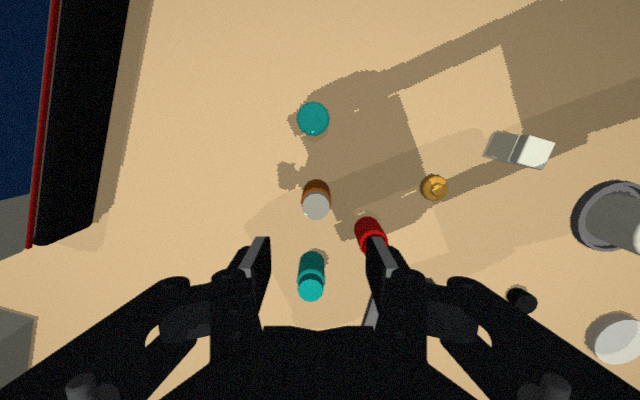

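>>> {"fn": "send_rows", "kwargs": {"commands": [0.03, 0, 0, 0, 0, 0, 0.046, 0.03, 0, 0, 0, 0, 0, 0.046, 0.03, 0, 0, 0, 0, 0, 0.046, 0.02, 0, 0, 0, 0, 0, 0.046, 0.003, 0, 0, 0, 0, 0, 0.046]}}

```text
time_s: 20.05
ee_pos: [0.5079, -0.426, 0.0126]
ee_rot: [[-0.003, -0.342, 0.94], [0.003, 0.94, 0.342], [-1.0, 0.003, -0.002]]
contact_force: [-0.2, 0.4, 0.3]
finger_gap: 0.541
```

>>> {"fn": "send_rows", "kwargs": {"commands": [0, 0, 0, 0, 0, 0, 0.046, 0, 0, 0, 0, 0, 0, 0.015, 0, 0, 0, 0, 0, 0, 0.015, 0, 0, 0, 0, 0, 0, 0.015, 0, 0, 0, 0, 0, 0, 0.015]}}

```text
time_s: 20.55
ee_pos: [0.5094, -0.4277, 0.017]
ee_rot: [[0.002, -0.342, 0.94], [-0.002, 0.94, 0.342], [-1.0, -0.003, 0.001]]
contact_force: [-0.4, -0.9, 4.8]
finger_gap: 0.275
```

```bash
python3 go.py 643 32 100
```

```text
t 20.55 pos [ 509.4 -427.7   17. ] yaw 110.0 tilt [-0.0028  0.001 ] gap 0.275 F [-0.4 -0.9  4.8] q [-0.81  0.46  1.45 -0.    1.24 -2.73]
tool shift mm [-83.8 386.  282.9]
```

>>> {"fn": "send_rows", "kwargs": {"commands": [-0.01, 0, 0, 0, 0, 0, 0.015, -0.02, 0, 0, 0, 0, 0, 0.015, -0.03, 0, 0, 0, 0, 0, 0.015, -0.03, 0, 0, 0, 0, 0, 0.015, 0, 0.03, 0.022, 0, 0, 0, 0.015]}}

```text
time_s: 21.05
ee_pos: [0.5196, -0.3951, 0.1107]
ee_rot: [[0.005, -0.339, 0.941], [-0.006, 0.941, 0.339], [-1.0, -0.007, 0.003]]
contact_force: [1.1, 0.7, -0.8]
finger_gap: 0.277
```

>>> {"fn": "send_rows", "kwargs": {"commands": [0, 0.032, 0.0235, 0, 0, 0, 0.015, 0, 0.032, 0.0235, 0, 0, 0, 0.015, 0, 0.032, 0.0235, 0, 0, 0, 0.015, 0, 0.032, 0.0235, 0, 0, 0, 0.015, 0, 0.032, 0.0235, 0, 0, 0, 0.015]}}

```text
time_s: 21.55
ee_pos: [0.5752, -0.1993, 0.1065]
ee_rot: [[0.001, -0.342, 0.94], [-0.001, 0.94, 0.342], [-1.0, -0.001, 0.001]]
contact_force: [0.8, -0.6, -0.2]
finger_gap: 0.271
```

>>> {"fn": "send_rows", "kwargs": {"commands": [0, 0.032, 0.0235, 0, 0, 0, 0.015, 0, 0.032, 0.0235, 0, 0, 0, 0.015, 0, 0.032, 0.0235, 0, 0, 0, 0.015, 0, 0.032, 0.0235, 0, 0, 0, 0.015, 0, 0.032, 0.0235, 0, 0, 0, 0.015]}}

```text
time_s: 22.05
ee_pos: [0.6309, -0.0085, 0.1065]
ee_rot: [[0.001, -0.342, 0.94], [-0.0, 0.94, 0.342], [-1.0, -0.001, 0.001]]
contact_force: [-0.2, -0.6, -0.2]
finger_gap: 0.274
```

```bash
python3 go.py 643.7 32 60
```

```text
t 22.05 pos [630.9  -8.5 106.5] yaw 110.0 tilt [-0.0008  0.0012] gap 0.274 F [-0.2 -0.6 -0.2] q [-0.14  0.32  1.45 -0.    1.38 -2.06]
tool shift mm [46.5 33.7 25.8]
```

>>> {"fn": "send_rows", "kwargs": {"commands": [0, 0.02, 0.015, 0, 0, 0, 0.015, 0.02, 0.0125, 0.0095, 0, 0, 0, 0.015, 0.02, 0, 0, 0, 0, 0, 0.015, 0, 0, 0, 0, 0, 0, 0.015, 0, 0, 0, 0, 0, 0, 0.015]}}

```text
time_s: 22.55
ee_pos: [0.6425, 0.0286, 0.0662]
ee_rot: [[0.0, -0.342, 0.94], [-0.0, 0.94, 0.342], [-1.0, -0.0, 0.0]]
contact_force: [0.3, -0.3, -0.5]
finger_gap: 0.274
```

```bash
python3 go.py 643.7 32 21; python3 snap.py wrist w15; python3 - <<'E'
from h import *
z=np.load('w15.npz'); print(w2pix([[.643,.032,.004]],z))
E
```

```text
t 22.55 pos [642.5  28.6  66.2] yaw 110.0 tilt [-0.0004  0.0004] gap 0.274 F [ 0.3 -0.3 -0.5] q [-0.08  0.37  1.46 -0.    1.31 -2.  ]
tool shift mm [45.2  2.8  2.3]
[[321.79539697 210.50462898]]
```

View pics/w15.png

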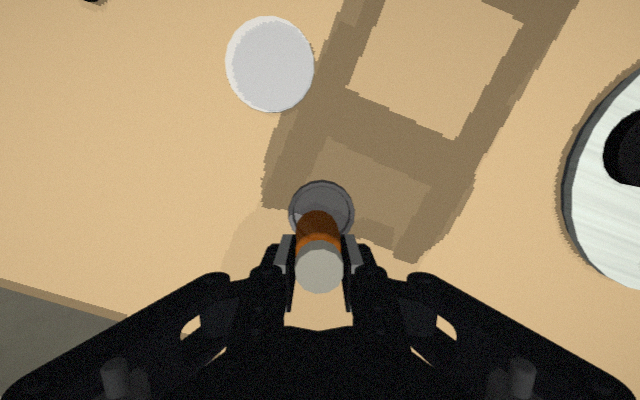

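>>> {"fn": "send_rows", "kwargs": {"commands": [0.012, 0.0028, 0.0023, 0, 0, 0, 0.015, 0.015, 0, 0, 0, 0, 0, 0.015, 0.012, 0, 0, 0, 0, 0, 0.015, 0.004, 0, 0, 0, 0, 0, 0.015, 0, 0, 0, 0, 0, 0, 0.015]}}

```text
time_s: 23.1
ee_pos: [0.6434, 0.0321, 0.0213]
ee_rot: [[-0.001, -0.342, 0.94], [-0.0, 0.94, 0.342], [-1.0, 0.0, -0.001]]
contact_force: [0.3, 0.0, 0.5]
finger_gap: 0.275
```

```bash
python3 go.py 643.7 32 21
```

```text
t 23.1 pos [643.4  32.1  21.3] yaw 110.0 tilt [ 0.0002 -0.0007] gap 0.275 F [0.3 0.  0.5] q [-0.07  0.41  1.5  -0.    1.23 -1.99]
tool shift mm [ 0.3 -0.2  0.3]
```

>>> {"fn": "send_rows", "kwargs": {"commands": [0.0003, 0, 0, 0, 0, 0, 0.015, 0, 0, 0, 0, 0, 0, 0.05, 0, 0, 0, 0, 0, 0, 0.05, 0, 0, 0, 0, 0, 0, 0.05, 0, 0, 0, 0, 0, 0, 0.05]}}

```text
time_s: 23.6
ee_pos: [0.6435, 0.0321, 0.0217]
ee_rot: [[-0.0, -0.342, 0.94], [-0.0, 0.94, 0.342], [-1.0, -0.0, -0.0]]
contact_force: [-0.2, 0.2, -0.2]
finger_gap: 0.583
```

>>> {"fn": "send_rows", "kwargs": {"commands": [-0.015, 0, 0, 0, 0, 0, 0.05, -0.03, 0, 0, 0, 0, 0, 0.05, -0.04, 0, 0, 0, 0, 0, 0.05, -0.04, 0, 0, 0, 0, 0, 0.05, 0, 0, 0, 0, 0, 0, 0.05]}}

```text
time_s: 24.1
ee_pos: [0.6457, 0.0321, 0.1542]
ee_rot: [[0.009, -0.342, 0.94], [-0.001, 0.94, 0.342], [-1.0, -0.004, 0.009]]
contact_force: [0.7, 0.5, -0.7]
finger_gap: 0.589
```

```bash
python3 go.py 404.5 -272.3 120; python3 snap.py wrist w16; python3 snap.py top t16; python3 - <<'E'
import cv2
p=cv2.imread('pics/t16.png')
cv2.imwrite('pics/t16z.png',cv2.resize(p[230:290,330:430],None,fx=7,fy=7,interpolation=cv2.INTER_CUBIC))
E
python3 al.py t16
```

```text
t 24.1 pos [645.7  32.1 154.2] yaw 110.01 tilt [-0.0039  0.0085] gap 0.589 F [ 0.7  0.5 -0.7] q [-0.07  0.31  1.35 -0.    1.47 -1.99]
tool shift mm [  32.1 -203.3 -331.1]
well px 183.63 240.5 0.022 [456.6 294.2  22. ]
well px 183.63 240.5 0.03 [456.1 291.5  30. ]
small [162.53 217.31] [513.7 348.8  30. ]
big [203.66 213.06] [526.2 244.8  30. ]
((454.8883972167969, 293.65606689453125), (45.06828308105469, 40.21849822998047), 0.9801400899887085)
stripe 185.68488871534558 266.90941038656774 [390.7 284.3  24. ]
[146  98  35  21  19  27  69  97 110 115 117 121 121 127 126 127 130 132
 132 135 135 135 139 139]
```

View pics/w16.png

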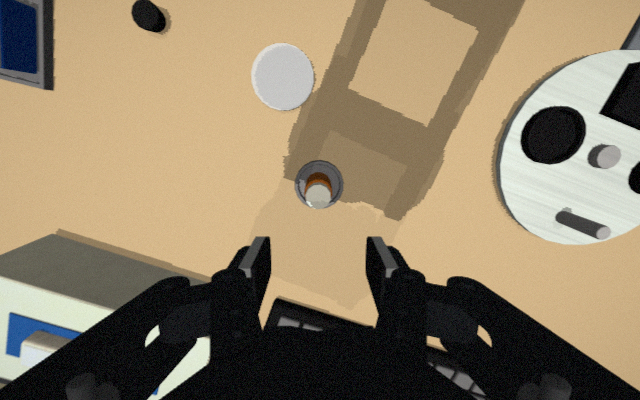

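View pics/t16z.png

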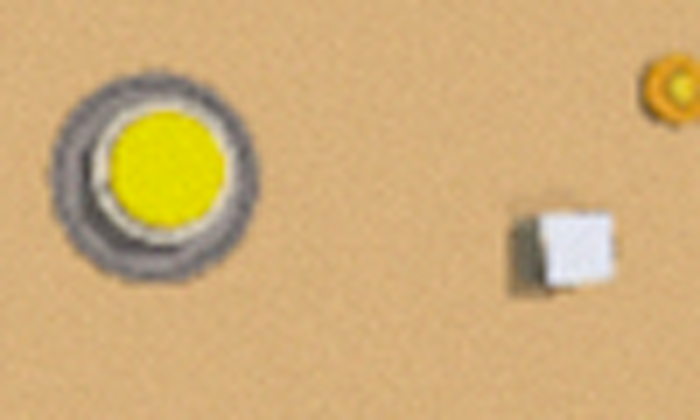

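>>> {"fn": "send_rows", "kwargs": {"commands": [0, -0.0203, -0.0331, 0, 0, 0, 0.05, 0, -0.0203, -0.0331, 0, 0, 0, 0.05, 0, -0.0203, -0.0331, 0, 0, 0, 0.05, 0, -0.0203, -0.0331, 0, 0, 0, 0.05, 0, -0.0203, -0.0331, 0, 0, 0, 0.05]}}

```text
time_s: 24.7
ee_pos: [0.5211, -0.1206, 0.1458]
ee_rot: [[-0.002, -0.342, 0.94], [0.0, 0.94, 0.342], [-1.0, 0.001, -0.001]]
contact_force: [1.1, -0.1, 1.1]
finger_gap: 0.587
```

>>> {"fn": "send_rows", "kwargs": {"commands": [0, -0.0203, -0.0331, 0, 0, 0, 0.05, 0, -0.0203, -0.0331, 0, 0, 0, 0.05, 0, -0.0203, -0.0331, 0, 0, 0, 0.05, 0, -0.0203, -0.0331, 0, 0, 0, 0.05, 0, -0.0203, -0.0331, 0, 0, 0, 0.05]}}

```text
time_s: 25.2
ee_pos: [0.4004, -0.2725, 0.1461]
ee_rot: [[-0.001, -0.342, 0.94], [0.001, 0.94, 0.342], [-1.0, 0.001, -0.001]]
contact_force: [1.0, -0.8, -0.1]
finger_gap: 0.589
```

>>> {"fn": "send_rows", "kwargs": {"commands": [0.01, 0, 0, 0.11, 0, 0, 0.05, 0.01, 0, 0, 0.11, 0, 0, 0.05, 0.01, 0, 0, 0.11, 0, 0, 0.05, 0, 0, 0, 0, 0, 0, 0.05, 0, 0, 0, 0, 0, 0, 0.05]}}

```text
time_s: 25.7
ee_pos: [0.4018, -0.2716, 0.1165]
ee_rot: [[-0.001, -0.023, 1.0], [0.001, 1.0, 0.023], [-1.0, 0.001, -0.001]]
contact_force: [0.3, -0.2, 0.7]
finger_gap: 0.589
```

```bash
python3 go.py 404.5 -272.3 20 91; python3 snap.py wrist w17; python3 - <<'E'
from h import *
z=np.load('w17.npz'); print(w2pix([[.4045,-.2723,.054]],z))
p=z['p'];d=z['d'];W=cloud(d,z);m=((W[...,2]>.048)&(W[...,2]<.062)&(abs(W[...,0]-.4045)<.03)&(abs(W[...,1]+.2723)<.03))
q=W[m];print(len(q),q.mean(0),cv2.minAreaRect((q[:,:2]*1000).astype(np.float32)))
E
```

```text
t 25.7 pos [ 401.8 -271.6  116.5] yaw 91.3 tilt [ 0.0007 -0.0008] gap 0.589 F [ 0.3 -0.2  0.7] q [-0.75  0.02  1.78 -0.    1.35 -2.35]
tool shift mm [96.5 -0.8  2.8]
wx rad 0.0052
[[317.38079867 211.64180735]]
830 [ 0.40553688 -0.27391305  0.05289879] ((406.3056640625, -273.88629150390625), (24.38835906982422, 23.874643325805664), 4.854896068572998)
```

View pics/w17.png

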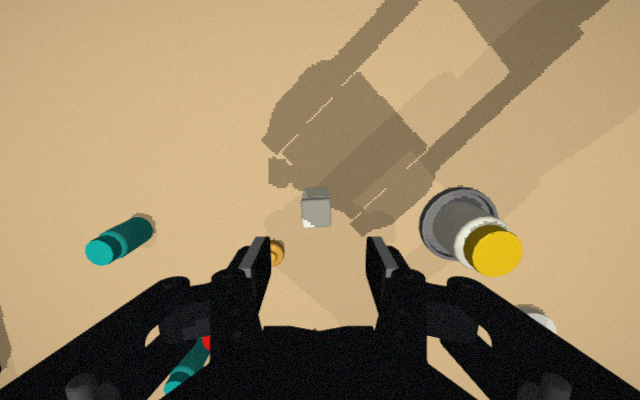

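>>> {"fn": "send_rows", "kwargs": {"commands": [0.03, -0.0012, 0.003, 0, 0, 0, 0.045, 0.03, 0, 0, 0, 0, 0, 0.045, 0.02, 0, 0, 0, 0, 0, 0.045, 0.016, 0, 0, 0, 0, 0, 0.045, 0, 0, 0, 0, 0, 0, 0.045]}}

```text
time_s: 26.25
ee_pos: [0.4043, -0.2722, 0.0193]
ee_rot: [[-0.002, -0.022, 1.0], [0.002, 1.0, 0.022], [-1.0, 0.002, -0.002]]
contact_force: [-0.2, 0.3, 0.5]
finger_gap: 0.527
```

>>> {"fn": "send_rows", "kwargs": {"commands": [0, 0, 0, 0, 0, 0, 0.01, 0, 0, 0, 0, 0, 0, 0.01, 0, 0, 0, 0, 0, 0, 0.01, 0, 0, 0, 0, 0, 0, 0.01, 0, 0, 0, 0, 0, 0, 0.01]}}

```text
time_s: 26.75
ee_pos: [0.4057, -0.2735, 0.0221]
ee_rot: [[0.002, -0.02, 1.0], [-0.002, 1.0, 0.02], [-1.0, -0.002, 0.002]]
contact_force: [-0.4, -0.1, 8.2]
finger_gap: 0.263
```

```bash
python3 go.py 454.5 290.5 100
```

```text
t 26.75 pos [ 405.7 -273.5   22.1] yaw 91.13 tilt [-0.0017  0.0017] gap 0.263 F [-0.4 -0.1  8.2] q [-0.75  0.12  1.88 -0.    1.15 -2.34]
tool shift mm [-78.7 562.8  60. ]
```

>>> {"fn": "send_rows", "kwargs": {"commands": [-0.01, 0, 0, 0, 0, 0, 0.01, -0.02, 0, 0, 0, 0, 0, 0.01, -0.03, 0, 0, 0, 0, 0, 0.01, -0.03, 0, 0, 0, 0, 0, 0.01, -0.03, 0, 0, 0, 0, 0, 0.01]}}

```text
time_s: 27.25
ee_pos: [0.4049, -0.2729, 0.143]
ee_rot: [[0.001, -0.02, 1.0], [-0.001, 1.0, 0.02], [-1.0, -0.001, 0.001]]
contact_force: [0.9, 0.1, -0.6]
finger_gap: 0.258
```

```bash
python3 go.py 454.5 290.5 100; python3 snap.py wrist w18
```

```text
t 27.25 pos [ 404.9 -272.9  143. ] yaw 91.12 tilt [-0.0007  0.0005] gap 0.258 F [ 0.9  0.1 -0.6] q [-0.75  0.    1.73 -0.    1.41 -2.34]
tool shift mm [ 42.7 562.3  60.6]
```

View pics/w18.png

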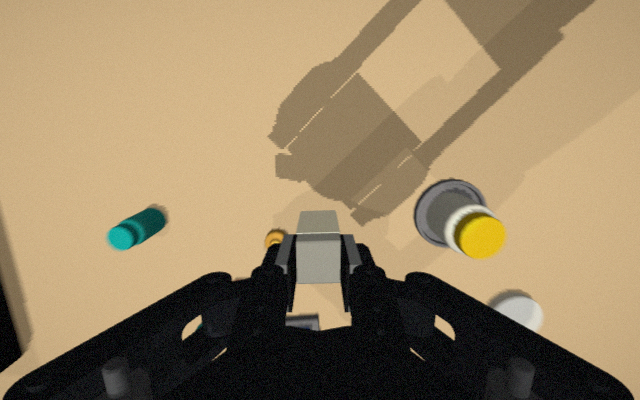

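>>> {"fn": "send_rows", "kwargs": {"commands": [0, 0.037, 0.004, 0, 0, 0, 0.01, 0, 0.037, 0.004, 0, 0, 0, 0.01, 0, 0.037, 0.004, 0, 0, 0, 0.01, 0, 0.037, 0.004, 0, 0, 0, 0.01, 0, 0.037, 0.004, 0, 0, 0, 0.01]}}

```text
time_s: 27.8
ee_pos: [0.4213, -0.0862, 0.1416]
ee_rot: [[0.001, -0.019, 1.0], [-0.001, 1.0, 0.019], [-1.0, -0.001, 0.001]]
contact_force: [0.8, 1.1, -0.3]
finger_gap: 0.263
```

>>> {"fn": "send_rows", "kwargs": {"commands": [0, 0.037, 0.004, 0, 0, 0, 0.01, 0, 0.037, 0.004, 0, 0, 0, 0.01, 0, 0.037, 0.004, 0, 0, 0, 0.01, 0, 0.037, 0.004, 0, 0, 0, 0.01, 0, 0.037, 0.004, 0, 0, 0, 0.01]}}

```text
time_s: 28.3
ee_pos: [0.4378, 0.0993, 0.1417]
ee_rot: [[0.001, -0.019, 1.0], [-0.0, 1.0, 0.019], [-1.0, -0.0, 0.001]]
contact_force: [0.9, -0.3, -0.0]
finger_gap: 0.261
```

```bash
python3 go.py 454.5 290.5 100
```

```text
t 28.3 pos [437.8  99.3 141.7] yaw 91.12 tilt [-0.0001  0.0013] gap 0.261 F [ 0.9 -0.3 -0. ] q [ 0.05 -0.08  1.82 -0.    1.41 -1.54]
tool shift mm [ 41.7 190.8  20.3]
```

>>> {"fn": "send_rows", "kwargs": {"commands": [0, 0.037, 0.004, 0, 0, 0, 0.01, 0, 0.037, 0.004, 0, 0, 0, 0.01, 0, 0.037, 0.004, 0, 0, 0, 0.01, 0, 0.037, 0.004, 0, 0, 0, 0.01, 0, 0.037, 0.004, 0, 0, 0, 0.01]}}

```text
time_s: 28.8
ee_pos: [0.4542, 0.2848, 0.1416]
ee_rot: [[0.001, -0.02, 1.0], [0.0, 1.0, 0.02], [-1.0, 0.0, 0.001]]
contact_force: [0.3, -0.5, 0.1]
finger_gap: 0.257
```

>>> {"fn": "send_rows", "kwargs": {"commands": [0, 0, 0, 0.01, 0, 0, 0.01, 0, 0, 0, 0, 0, 0, 0.01, 0, 0, 0, 0, 0, 0, 0.01, 0, 0, 0, 0, 0, 0, 0.01, 0, 0, 0, 0, 0, 0, 0.01]}}

```text
time_s: 29.3
ee_pos: [0.4545, 0.2823, 0.141]
ee_rot: [[0.0, -0.008, 1.0], [-0.0, 1.0, 0.008], [-1.0, -0.0, 0.0]]
contact_force: [0.3, -0.3, -0.6]
finger_gap: 0.261
```

```bash
python3 go.py 454.5 290.5 100;python3 snap.py wrist w19
```

```text
t 29.3 pos [454.5 282.3 141. ] yaw 90.47 tilt [-0.      0.0003] gap 0.261 F [ 0.3 -0.3 -0.6] q [ 0.41  0.1   1.63 -0.    1.41 -1.17]
tool shift mm [41.   8.2  0.1]
```

View pics/w19.png

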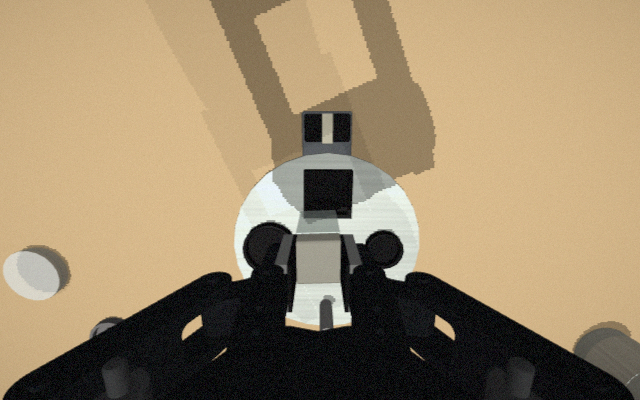

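```bash
python3 - <<'E'
from h import *
z=np.load('w19.npz');p=z['p']
V=p.max(2).astype(int)
print(V[185,296:360:1]); print(V[128,296:358])
b=cv2.resize(p[100:230,270:390],None,fx=6,fy=4.5,interpolation=cv2.INTER_CUBIC); cv2.imwrite('pics/w19z.png',cv2.convertScaleAbs(b[:,:,::-1],alpha=3))
m=(V<45).astype(np.uint8); m[:160]=0;m[222:]=0;m[:,:298]=0;m[:,358:]=0
n,l,s,ce=cv2.connectedComponentsWithStats(m); i=1+np.argmax(s[1:,4]); print(s[i],ce[i])
cn=max(cv2.findContours((l==i).astype(np.uint8),0,cv2.CHAIN_APPROX_NONE)[0],key=cv2.contourArea)[:,0]
for zz in (.03,.024):
  q=np.array([pix2w(a,c,zz,z)[:2]*1000 for a,c in cn],np.float32); print(zz,cv2.minAreaRect(q))
E
```

```text
[114 112 114 113 112 115 114  79  25  15  18  16  15  21  16  24  16  16
   9  13   4  18  15  10  17  11   5  17  17  20  15   7  12  17  17  16
   6   9  17  12  13  10  11  15  18  20  14  17  14  10  13   8  11  15
  15  12  48  92 113 110 110 113 110 108]
[ 87  91  92  88  91  77  52  55  42  11  13  17   4  18   0  12  19  15
   5  11  11  16  13  17  13  32  92 112 111 113 113 113 115 118 115 115
  88  45   7  11  11   9  15  13  15  16   7  11  14  18  14  15  20  16
  45  54  83  89  92  86  91  96]
[ 304  169   49   49 2106] [328.25403609 190.8357075 ]
0.03 ((453.4288024902344, 291.5669250488281), (46.520240783691406, 48.15049362182617), 89.7690200805664)
0.024 ((454.85443115234375, 291.78497314453125), (47.538780212402344, 49.20474624633789), 89.76907348632812)
```

View pics/w19z.png

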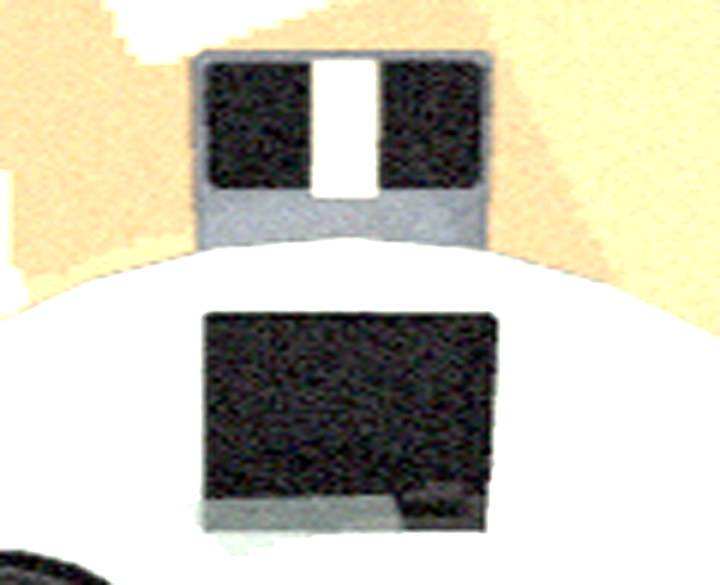

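```bash
python3 - <<'E'
from h import *
z=np.load('w19.npz')
print(pix2w(327.2,128,.024,z)*1000, pix2w(327.8,190.8,.03,z)*1000, 'handle base?',pix2w(324.8,300,.068,z)*1000)
# block grey base left/right edges
E
```

```text
[391.45973154 290.14311268  24.        ] [450.76713613 291.54606124  30.        ] handle base? [546.75482439 289.1824621   68.        ]
```

```bash
python3 - <<'E'
from h import *
from scipy.optimize import least_squares
def disc(name,u0,u1,rows):
    z=np.load(name+'.npz');p=z['p'].astype(float)
    S=(p.max(2)-p.min(2))/np.maximum(p.max(2),1)
    pts=[]
    for v in rows:
        r=S[v,u0:u1]; a=np.where(r<0.22)[0]
        if len(a)>20: pts+= [(u0+a[0]-.5,v),(u0+a[-1]+.5,v)]
    Q=np.array([pix2w(u,v,.018,z)[:2]*1000 for u,v in pts])
    f=lambda t:np.hypot(Q[:,0]-t[0],Q[:,1]-t[1])-t[2]
    s=least_squares(f,[513,290,100],loss='soft_l1'); print(name,s.x,np.abs(f(s.x)).mean(),len(Q))
disc('w19',225,430,range(170,232,2))
disc('t9',140,236,range(184,250,2))
disc('w6',215,425,range(20,200,4))
E
```

```text
w19 [514.38999104 291.35547875  99.2522664 ] 0.25408717820313664 62
t9 [513.87397891 290.1794553  100.13690555] 0.6054588539466964 66
w6 [515.04886559 291.24738251  99.13952995] 0.2749476426208046 90
```

>>> {"fn": "send_rows", "kwargs": {"commands": [0.02, 0.0088, 0, 0, 0, 0, 0.01, 0.02, 0, 0, 0, 0, 0, 0.01, 0.02, 0, 0, 0, 0, 0, 0.01, 0, 0, 0, 0, 0, 0, 0.01, 0, 0, 0, 0, 0, 0, 0.01]}}

```text
time_s: 29.85
ee_pos: [0.4544, 0.2917, 0.0812]
ee_rot: [[-0.0, -0.009, 1.0], [-0.0, 1.0, 0.009], [-1.0, -0.0, -0.0]]
contact_force: [0.3, -0.1, -0.7]
finger_gap: 0.257
```

```bash
python3 go.py 454 291.2 44 90;python3 snap.py wrist w20
```

```text
t 29.85 pos [454.4 291.7  81.2] yaw 90.51 tilt [-0.0001 -0.0001] gap 0.257 F [ 0.3 -0.1 -0.7] q [ 0.43  0.16  1.7  -0.    1.29 -1.15]
tool shift mm [37.2 -0.5 -0.4]
wx rad 0.0089
```

View pics/w20.png

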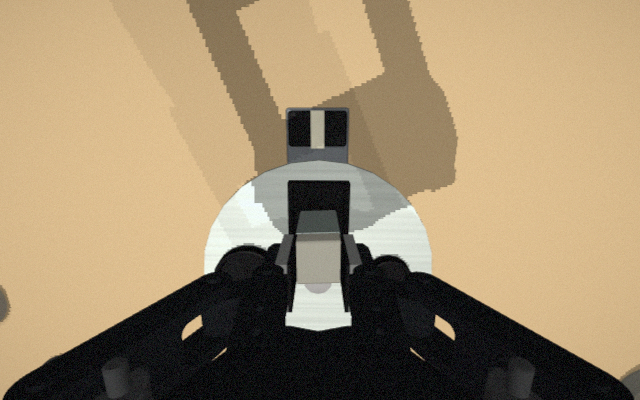

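>>> {"fn": "send_rows", "kwargs": {"commands": [0.012, -0.0003, -0.0003, 0.005, 0, 0, 0.01, 0.012, 0, 0, 0, 0, 0, 0.01, 0.008, 0, 0, 0, 0, 0, 0.01, 0.003, 0, 0, 0, 0, 0, 0.01, 0, 0, 0, 0, 0, 0, 0.01]}}

```text
time_s: 30.4
ee_pos: [0.4537, 0.2915, 0.0451]
ee_rot: [[-0.001, -0.004, 1.0], [-0.0, 1.0, 0.004], [-1.0, -0.0, -0.001]]
contact_force: [-0.1, -0.5, -0.9]
finger_gap: 0.257
```

```bash
python3 go.py 454 291.2 44 90;python3 snap.py wrist w21
```

```text
t 30.4 pos [453.7 291.5  45.1] yaw 90.24 tilt [-0.0005 -0.0009] gap 0.257 F [-0.1 -0.5 -0.9] q [ 0.43  0.19  1.74 -0.    1.22 -1.15]
tool shift mm [ 1.1 -0.3  0.3]
wx rad 0.0042
```

View pics/w21.png

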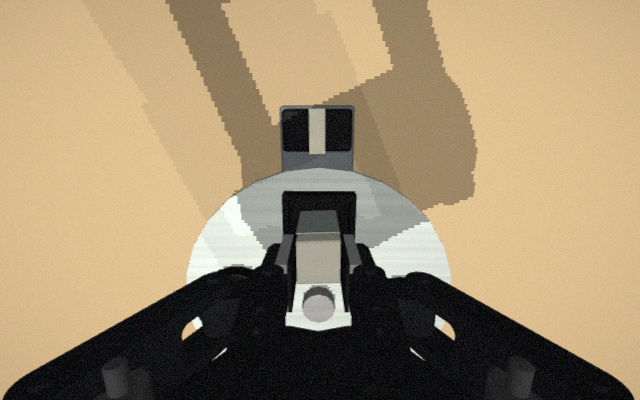

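Cell is inside the well outline. Lower the last millimetre and release.

>>> {"fn": "send_rows", "kwargs": {"commands": [0.0006, 0, 0, 0, 0, 0, 0.01, 0.0006, 0, 0, 0, 0, 0, 0.01, 0, 0, 0, 0, 0, 0, 0.025, 0, 0, 0, 0, 0, 0, 0.045, 0, 0, 0, 0, 0, 0, 0.045]}}

```text
time_s: 30.95
ee_pos: [0.454, 0.2916, 0.0446]
ee_rot: [[0.0, -0.004, 1.0], [0.0, 1.0, 0.004], [-1.0, 0.0, 0.0]]
contact_force: [0.5, -0.2, -0.5]
finger_gap: 0.529
```

>>> {"fn": "send_rows", "kwargs": {"commands": [0, 0, 0, 0, 0, 0, 0.045, -0.015, 0, 0, 0, 0, 0, 0.045, -0.03, 0, 0, 0, 0, 0, 0.045, -0.04, 0, 0, 0, 0, 0, 0.045, -0.04, 0, 0, 0, 0, 0, 0.045]}}

```text
time_s: 31.45
ee_pos: [0.4536, 0.2914, 0.1708]
ee_rot: [[-0.001, -0.004, 1.0], [-0.0, 1.0, 0.004], [-1.0, -0.0, -0.001]]
contact_force: [0.2, 0.9, 0.8]
finger_gap: 0.529
```

```bash
python3 go.py 454 291.2 44 90;python3 snap.py wrist w22
```

```text
t 31.45 pos [453.6 291.4 170.8] yaw 90.24 tilt [-0.0003 -0.0006] gap 0.529 F [0.2 0.9 0.8] q [ 0.43  0.09  1.58 -0.    1.47 -1.15]
tool shift mm [126.8  -0.2   0.5]
wx rad 0.0042
```

View pics/w22.png

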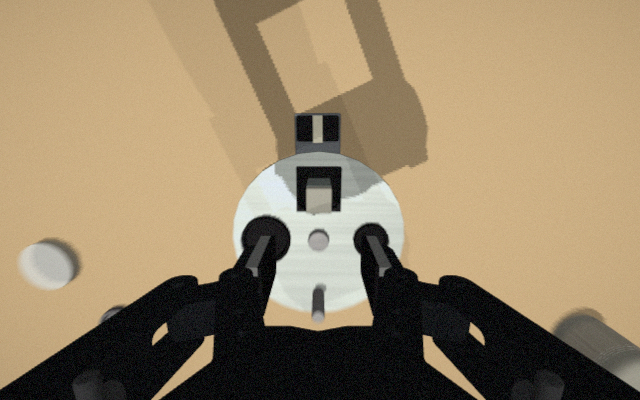

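>>> {"fn": "send_rows", "kwargs": {"commands": [-0.01, 0.028, -0.028, 0, 0, 0, 0.045, 0, 0.028, -0.028, 0, 0, 0, 0.045, 0, 0.028, -0.028, 0, 0, 0, 0.045, 0, 0.028, -0.028, 0, 0, 0, 0.045, 0, 0.028, -0.028, 0, 0, 0, 0.045]}}

```text
time_s: 32.0
ee_pos: [0.3121, 0.4319, 0.1794]
ee_rot: [[0.0, -0.004, 1.0], [0.0, 1.0, 0.004], [-1.0, 0.0, 0.0]]
contact_force: [0.9, 0.6, -0.6]
finger_gap: 0.523
```

>>> {"fn": "send_rows", "kwargs": {"commands": [0, 0.028, -0.028, 0, 0, 0, 0.045, 0, 0.028, -0.028, 0, 0, 0, 0.045, 0, 0.028, -0.028, 0, 0, 0, 0.045, 0, 0.028, -0.028, 0, 0, 0, 0.045, 0, 0, 0, 0, 0, 0, 0.045]}}

```text
time_s: 32.5
ee_pos: [0.1977, 0.5448, 0.179]
ee_rot: [[-0.001, -0.008, 1.0], [0.0, 1.0, 0.008], [-1.0, 0.0, -0.001]]
contact_force: [0.7, -0.2, 0.1]
finger_gap: 0.528
```

```bash
python3 go.py;python3 snap.py top t23; python3 snap.py scene s23; python3 - <<'E'
from h import *
p=cv2.imread('pics/t23.png')
cv2.imwrite('pics/t23z.png',cv2.resize(p[140:290,130:510],None,fx=2.1,fy=2.1,interpolation=cv2.INTER_CUBIC))
cv2.imwrite('pics/t23y.png',cv2.resize(p[175:280,140:240],None,fx=5,fy=5,interpolation=cv2.INTER_CUBIC))
z=np.load('t23.npz');W=cloud(z['d'],z)
for n,x,y,lo in (('jar',.428,-.13,.06),('vial',.643,.032,.045),('case',.6065,-.296,.04),('cell',.454,.2912,.06)):
    m=(abs(W[...,0]-x)<.045)&(abs(W[...,1]-y)<.045)&(W[...,2]>lo)&(W[...,2]<.15); q=W[m]
    r=cv2.minAreaRect((q[:,:2]*1000).astype(np.float32)); print(n,len(q),np.round(np.median(q,0)*1000,1),np.round(r[0],1),np.round(r[1],1),r[2])
E
python3 al.py t23
```

```text
t 32.5 pos [197.7 544.8 179. ] yaw 90.44 tilt [ 0.0003 -0.001 ] gap 0.528 F [ 0.7 -0.2  0.1] q [ 1.09  0.17  1.47  0.    1.49 -0.49]
jar 224 [ 428.6 -129.9   72.8] [ 428.4 -129.5] [36.7 38.4] 45.74715805053711
vial 90 [641.4  31.6  60.1] [642.4  31.8] [23.4 23.8] 57.18195343017578
case 365 [ 605.2 -293.2   48.6] [ 605.7 -293.8] [61.3 36.9] 8.309200286865234
cell 116 [452.3 290.   74.6] [453.3 292. ] [22.1 26.6] 1.7500923871994019
well px 186.18 241.7 0.022 [453.7 287.6  22. ]
well px 186.18 241.7 0.03 [453.2 284.9  30. ]
small [162.52 217.31] [513.7 348.8  30. ]
big [209.59 218.23] [513.3 229.1  30. ]
((454.74224853515625, 288.06341552734375), (48.46888732910156, 45.61298751831055), 89.7418212890625)
stripe 183.37339268051434 266.46043521266074 [391.7 290.2  24. ]
[147 100  35  18  16  22  23  67 131 154 154 122  66  24  21  25  23  16
  18  18  70  66  97 134]
```

View pics/t23z.png

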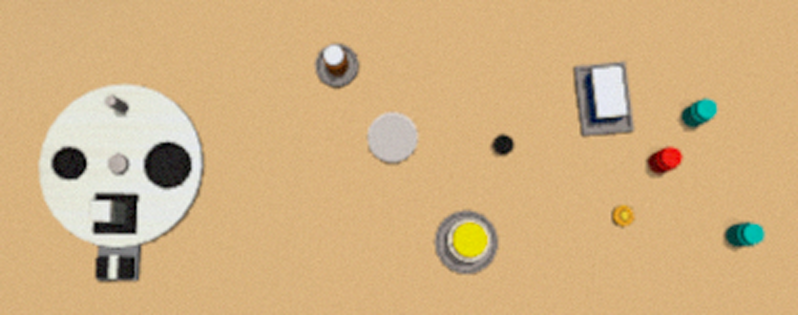

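View pics/t23y.png

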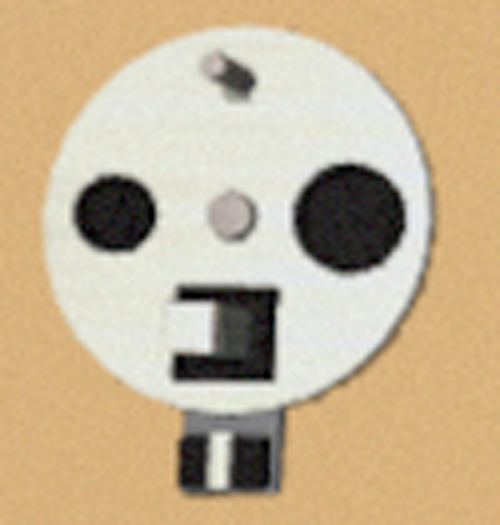

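View pics/s23.png

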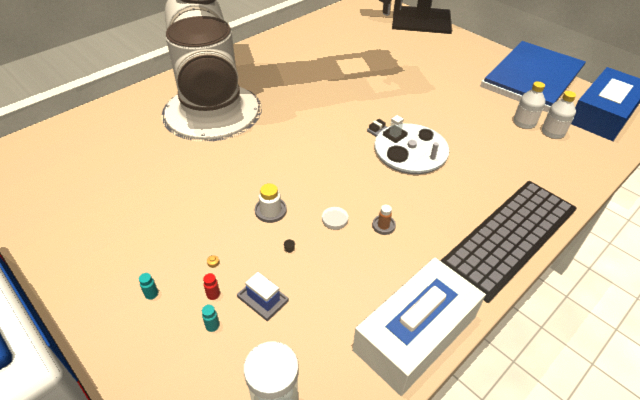

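```bash
python3 -c "
from plant import robot
print(robot.sign_off())"
```

```text
the job is handed in; nothing more can be done
None
```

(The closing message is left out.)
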